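# Make the laser safe and take the click-dial padlock off its enclosure

### The arm

A 7-joint arm with a two-finger parallel gripper is mounted at the origin on the work surface. World frame = base frame: x ahead of the robot, y to its left, z up, the work surface at z = 0. Lengths are in mm, angles in rad, forces in N, time in s.
With the tool pointing down it reaches from about 400 to 875 mm from the base axis. Payload 4.4 kg.
Tool frame: the origin (TCP) lies midway between the tips of the shut fingers; the grasp point (between the pads) lies behind it (ctrl.grip_point_offset is the x of the grasp point in the tool frame, in mm); x points along the fingers, z is the direction in which the jaws open and shut, and the axes are right-handed (so a half turn about x gives the same grasp; the last joint's range is limited). The gripper opens to 85 mm and grips with 20 to 120 N. Pads are 22 mm wide; open, the fingers measure 114 mm over their backs; the gripper's body (76 mm by 85 mm) begins 54 mm behind the grasp point. The pads swing forward as they close: fully open they stand 13 mm farther back than shut.
Start: joints at [-1.241, 0.628, 0.038, 1.517, -0.027, 0.996, -0.02], TCP at [250.583, 599.771, 231.313] pointing down, gripper open.
Joint ranges: [-3.06, 3.06], [-0.37, 2.12], [-1.25, 1.32], [0.18, 2.47], [-1.1, 4.24], [0.23, 1.98], [-2.94, 2.94]. Speed limits (rad/s): [2.57, 2.57, 3.14, 3.14, 3.14, 3.14, 3.14].

### API

Orientations are given as [roll, pitch, yaw] about the fixed x, y, z axes, in that order (R = Rz(yaw) Ry(pitch) Rx(roll)).
In Python, from cell import status, eyes, ctrl gives the robot as it stands. The module is installed in compiled form; this text tells all that it offers.
- The arm moves only by the tool apply_moves, never from a script. Its argument "targets" is a list of rows, each a list of 3 entries, a list of its own where there are three numbers: the shift along the tool's x, y, z in mm, then the turn about the tool's x in degrees, then the finger opening in mm, from 0 to 85.4. In form: [[[dx, dy, dz], roll, claw], ...]. A call has 1 to 10 rows; each row shifts and turns the pose as measured when the row begins, along the tool's axes as they then stand; what a row does not reach is not made up. A row lasts 1/8 s, in which the tool goes at most 62.5 mm and 10.7 degrees, less where a joint would pass 70% of its speed; a pose out of reach is approached as far as the arm can. A call is refused whole if a number of a shift passes 62.5 or a number of a turn 10.7, either way. A call with a gripper value outside its range is refused whole. The fingers move at their own pace and stop on an object; the grip force is fixed at half the most. Time passes only in rows, so rows that do not move let the fingers close. It gives the time, the measured TCP pose, the force and the opening at its end, in the units of the state.
- status.read_state(): the state, without advancing time (a new reading comes with each control period).
- eyes.get_image(name): name is "side" or "top"; returns (picture, depth): 480x640x3 uint8, blue, green, red; 480x640 float32, mm along the optical axis (not along the pixel's ray), 0 where there is no reading.
- eyes.camera_params(name): a dict with "fx", "fy", "cx", "cy" (pixels), "R" (3x3) and "t" (3): a world point X has camera coordinates R X + t. Camera axes: x right, y down, z forward; pixel columns grow to the right and rows downward; lengths in mm; the calibration is good to about 2 mm. A picture is of the moment at which its call begins. camera_params takes no time and is no camera call.
- ctrl.finish_job(): hands the job in, once; it reports no verdict.
The state is a dict: "clock": time; "qpos": joint angles; "qd": joint speeds; "tau": joint torques, N m; "eef_pos": TCP position; "tool_rot": TCP orientation; "force": force on the tool from outside, world axes, zero at the start; "torque": the same for the moment, N m; "width": finger opening in mm.
Only numpy, scipy, OpenCV 4.12 (cv2) and the standard library are available. Lean on these libraries where they do the work, as an engineer would, in place of code of your own. Each camera call takes 0.05 s, during which the arm holds its last target.

### The job

Make the laser safe at the small control box: press the blue shutter button right down and let it come up, then the red laser-off button, and keep off the green one. Then open the click-dial padlock on the laser enclosure's lid (twelve clicks a turn): turn the dial clockwise until its yellow zero line stands two clicks clockwise of the red index mark, stop there without overrunning, turn it back anticlockwise until the line stands one click anticlockwise of the index, and pull the lock body straight away from the staple until the shackle is fully out. Draw the shackle's free end out of the staple and finish still holding the open padlock in the gripper, steady and level with its dial up, about 10 cm above the lid for hand-over; leave the pen, the wafer case, the lens mount and the hex driver where they lie.

Things in the scene. Friction and masses are not known exactly. Their poses are not given: they have to be found in the camera images.
- enclosure: Low box fixed on the black breadboard: aluminium frame, dark panels, flat grey lid 240 (x) by 320 mm (y). Origin: centre of its foot, 13 mm above the bench; z up; -x is its front, nearer the robot. Turned by up to 0.35 rad. Lid top at z = 90 mm here (103 mm above the bench).
- staple (a point): Centre of the eye of the staple, a fixed upright loop of 5 mm rod through the lid near its front edge, lying in the enclosure's y-z plane: legs 19 mm apart (14 mm clear), underside of the top bar 18 mm above the lid, top 23 mm. This point: midway between the legs, 11 mm above the lid, x = -85, y = 13 mm in the enclosure's frame.
- padlock: Steel padlock lying loose on the lid, dial up, 0.2 to 0.3 kg. Origin: centre of the underside of its round body, 50 mm across, 22 mm thick (take it across y by the sides, from above). z up; -x points to shackle and staple, about the enclosure's -x. Closed, it has slack along x: the staple may stand 30 to 46 mm from the origin. Red index mark on top at x = -24 mm.
- lock_face (a point): Middle of the flat 40 mm wide shoulder of the lock body that both shackle legs enter: x = -27 mm in the padlock's frame, 11 mm above its underside.
- dial (a joint): Dial angle in rad, clockwise from above positive, 0 with the yellow zero line at the red index; turns endlessly. Clicks every 0.524 rad (30 deg; about 0.015 N m to pass) and snaps to the nearest click when let go (just midway it may balance). Combination: clockwise to +1.047, then back to -0.524. Starts between -1.3 and 0.25.
- dial_grip (a point): On the dial's axis, 33 mm above the padlock's underside, middle of the round black grip knob: 21 mm across, from 26 to 40 mm above the underside. Below it the dial's flange with twelve marks, 40 mm across, 22 to 26 mm above the underside.
- dial_zero (a point): The dial's wide yellow zero mark, on the flange 16 mm from the axis; a yellow line on the knob's top points to it. As in a two-wheel lock the first number takes within 11 deg of its click; overrun by more, coming back does not mend it: turn anticlockwise to about -270 deg, then clockwise to +60 deg again.
- shackle (a joint): How far the shackle is out of the body, m: 0 closed, 0.017 fully open. Slides with about 3 N of drag, stays where left, but is blocked after 1 to 2 mm unless the combination is set (when out, it blocks the dial). Hold the body and pull it along the lock's +x: the bow stops on the staple and the body comes off the shackle.
- shackle_toe (a point): Tip of the free leg. The shackle is a squared U of 7 mm rod, level, 11 mm above the lock's underside; free leg at lock y = +13 mm (through the staple's eye), captive leg at y = -13 mm. Closed, the tip is 5 mm inside the face; fully open, 12 mm off it: with the staple in that gap, 33 mm from the lock's origin, the lock lifts straight off.
- shackle_bow (a point): Middle of the shackle's bow (rod centre line), 52.5 mm from the lock's origin along -x when closed, 69.5 mm when fully open. With the bow against the staple, the staple's centre stands 46.5 mm (closed) or 63.5 mm (open) from the lock's origin.
- control_box: Small grey laser control box fixed on the breadboard to the robot's right, 156 (x) by 72 mm (y), 50 mm high; origin: centre of its foot, 13 mm above the bench. Along its x stand three round push buttons 24 mm across, 45 mm apart: blue (-x end), red (middle), green (+x end). Turned by up to 0.2 rad.
- shutter_button (a joint): How far the blue button (close shutter) is pressed, m: 0 up, 0.006 fully down, which takes about 5 N; springs back.
- shutter_button_top (a point): Centre of the blue button's top face, 22 mm above the control box's top (72 mm above its foot).
- off_button (a joint): How far the red button (laser off) is pressed, m: 0 up, 0.006 fully down, which takes about 5 N; springs back.
- off_button_top (a point): Centre of the red button's top face, at the same height.
- start_button (a joint): How far the green button (start) at the +x end is pressed, m. Not to be pressed.
- pen: White pen with a blue cap lying on the lid on the +y side, 12 mm thick, 133 mm long along its x; origin under its middle. To be left alone.
- wafer_case: Round flat plastic wafer case on the lid on the -y side, 67 mm across, 11 mm high; origin at the centre of its underside. To be left alone.
- lens_mount: Small lens on a post with a 50 mm square foot, 82 mm high, standing on the breadboard beside the enclosure's +y side; origin under the foot's centre. To be left alone.
- hex_driver: Hex driver with an orange handle, 175 mm long, 22 mm thick, lying on the breadboard beyond the control box; origin under the front end of the handle. To be left alone.

How it is judged (in metres and radians):
On the way, in this order (a step that is already met when the one before it is completed fails the run):
1. the blue shutter button is pressed down, the red one up (value of joint shutter_button above 0.0045 m and value of joint off_button below 0.002 m), for 0.05 s.
2. the red laser-off button is pressed down, the blue one up again (value of joint off_button above 0.0045 m and value of joint shutter_button below 0.002 m), for 0.05 s.
3. the dial is turned clockwise to two clicks past the index and stops there (value of joint dial between 0.85 and 1.25 rad), for 0.2 s.
4. the dial is turned back to one click anticlockwise of the index (value of joint dial between -0.67 and -0.38 rad), for 0.2 s.
5. the shackle is pulled fully open with the lock still on the lid and the shackle through the staple (value of joint shackle above 0.014 m and z of padlock in the frame of enclosure below 0.102 m and x of shackle_toe in the frame of staple above 0.004 m), for 0.1 s.
At the end, for the whole second after the job is handed in: The padlock, off the staple with its shackle at least 12 mm out, is held in the fingers (over 1 N), level to 20 degrees with its dial up, still (under 50 mm/s), its underside 60 to 160 mm above the lid, within 170 mm of the middle of the enclosure, which it does not touch (value of joint shackle above 0.012 m and z of padlock in the frame of enclosure between 0.15 and 0.25 m and horizontal distance between padlock and enclosure below 0.17 m and angle between padlock's own z axis and vertical below 0.35 rad and contact force between padlock and the fingers above 1 N and contact force between padlock and enclosure below 0.05 N and linear speed of padlock below 0.05 m/s); the arm keeps its last pose, push and grip.
It fails at once if the green start button is pressed (value of joint start_button above 0.003 m).
It fails at once if the white pen with the blue cap is moved by more than 30 mm (distance of pen from where it was at the start of the episode above 0.03 m).
It fails at once if the round wafer case is moved by more than 30 mm (distance of wafer_case from where it was at the start of the episode above 0.03 m).
It fails at once if the lens on its post is moved by more than 30 mm (distance of lens_mount from where it was at the start of the episode above 0.03 m).
It fails at once if the orange hex driver is moved by more than 30 mm (distance of hex_driver from where it was at the start of the episode above 0.03 m).
It also fails if it takes over 72 s, if anything falls off the work surface, if the arm or the gripper's body presses on something with over 40 N, if the wrist force passes 120 N, or if a joint passes its speed limit or range.

## Working session

There is one attempt and no reset: what is moved stays moved. The work goes in short steps, Python scripts to look and compute and a tool call to move; the robot and the scene stay as the last step left them, time stands still between calls to the robot, and variables do not carry over. Pictures are saved under pics/ and viewed, and the job is handed in when it is done.

Besides the shell and the picture viewer there is one more tool, called after "Request:" as name(argument=value, ...) on one line, values as JSON. apply_moves: Moves the arm, as the interface text tells. Its arguments: {"type":"object","properties":{"targets":{"type":"array"}},"required":["targets"]}

```bash
mkdir -p pics; ls
python3 - <<'E'
from cell import status, eyes, ctrl
import cv2,numpy as np
print(status.read_state(), ctrl.grip_point_offset)
for n in ("top","side"):
    im,d=eyes.get_image(n); cv2.imwrite(f"pics/{n}0.png",im); np.save(f"pics/{n}0.npy",d); print(n,eyes.camera_params(n))
E
```

```text
pics
{'clock': 0.0, 'qpos': array([-1.24079406,  0.62935591,  0.03844821,  1.51837398, -0.02704801,
        0.99633175, -0.02002855]), 'qd': array([ 7.86906612e-04,  2.01614600e-03, -1.00731805e-04, -2.71173117e-05,
        2.72742523e-04, -1.87210539e-04, -1.55908844e-03]), 'tau': array([ 3.24473349e-04, -5.63392246e+01,  1.22679893e+00, -1.93437624e+01,
        1.12134629e-02,  1.06359611e-02,  1.01430152e-05]), 'eef_pos': array([250.32329939, 599.16986364, 230.38096451]), 'tool_rot': array([ 3.1365483 ,  1.56884495, -1.97170282]), 'force': array([ 0.29052538, -1.40182121,  0.10811583]), 'torque': array([-0.03521444, -0.03792939,  0.01134498]), 'width': 85.45697896698577} -18.700000000000003
top {'fx': 580.5626956786544, 'fy': 580.5626956786544, 'cx': 318.8735645026194, 'cy': 234.80521599498923, 'R': array([[-0.02813154, -0.99949875, -0.01452104],
       [-0.99865638,  0.02873436, -0.043125  ],
       [ 0.04352064,  0.01328836, -0.99896415]]), 't': array([  16.01032892,  590.43769686, 1238.18694812])}
side {'fx': 515.7062814516466, 'fy': 515.7062814516466, 'cx': 310.61312850366375, 'cy': 237.88131937999478, 'R': array([[-0.93692445, -0.34929553,  0.01285306],
       [-0.27058547,  0.7015395 , -0.65926158],
       [ 0.22126019, -0.62115615, -0.75180381]]), 't': array([573.43809875, 219.05867698, 920.25282512])}
```

View pics/top0.png

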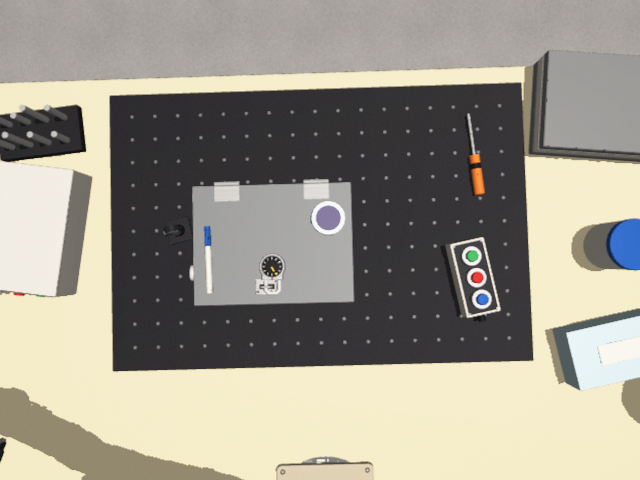

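View pics/side0.png

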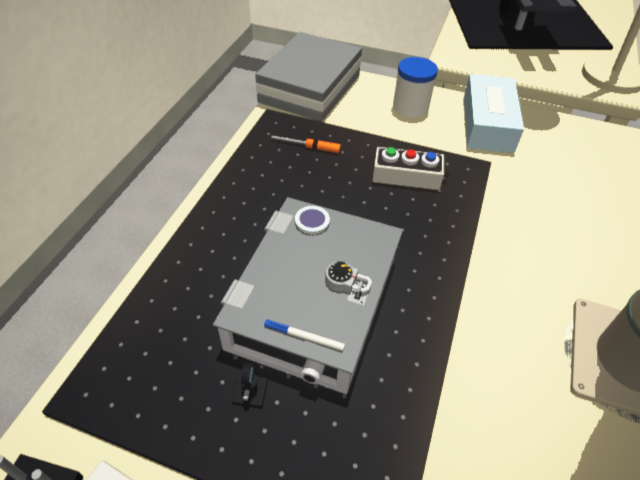

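Top view (left = +y, up = +x): enclosure lid about (193–353, 184–305), padlock dial at (272,266), staple near (268,286), buttons green (472,256), red (477,278), blue (482,299). Now measuring.

```bash
cat > h.py <<'E'
import cv2,numpy as np
from cell import status, eyes, ctrl
P={n:eyes.camera_params(n) for n in("top","side")}
def ray(n,u,v,z):
    p=P[n];R=p["R"];t=p["t"];d=R.T@np.array([(u-p["cx"])/p["fx"],(v-p["cy"])/p["fy"],1]);c=-R.T@t
    return c+d*(z-c[2])/d[2]
def proj(n,X):
    p=P[n];c=p["R"]@np.asarray(X,float)+p["t"];return np.array([p["fx"]*c[0]/c[2]+p["cx"],p["fy"]*c[1]/c[2]+p["cy"]])
def blobs(im,lo,hi,roi,amin=4):
    x0,y0,x1,y1=roi;h=cv2.cvtColor(im[y0:y1,x0:x1],cv2.COLOR_BGR2HSV)
    m=cv2.inRange(h,np.array(lo),np.array(hi));n,_,s,c=cv2.connectedComponentsWithStats(m)
    return [(c[i][0]+x0,c[i][1]+y0,int(s[i][4])) for i in range(1,n) if s[i][4]>=amin]
E
python3 - <<'E'
from h import *
np.set_printoptions(precision=1,suppress=True)
T=cv2.imread("pics/top0.png");S=cv2.imread("pics/side0.png")
for nm,im,roi in(("top",T,(440,235,505,325)),("side",S,(370,140,450,190))):
  for c,lo,hi in(("blue",(105,120,60),(128,255,255)),("red",(0,150,90),(8,255,255)),("green",(50,100,60),(85,255,255))):
    for b in blobs(im,lo,hi,roi,20): print(nm,c,np.array(b),ray(nm,b[0],b[1],85))
# lid mask
h=cv2.cvtColor(T,cv2.COLOR_BGR2HSV); print(h[220,260],h[220,300],h[170,300])
g=cv2.inRange(T,np.array([70,70,70]),np.array([150,150,150]))
n,l,s,c=cv2.connectedComponentsWithStats(g); i=l[220,280]; print(s[i])
m=(l==i).astype(np.uint8);cs,_=cv2.findContours(m,0,2);r=cv2.minAreaRect(max(cs,key=len));bx=cv2.boxPoints(r);print(r)
for b in bx: print(b,ray("top",*b,103))
for nm,im,x0,y0,x1,y1 in(("top",T,235,235,310,310),("side",S,310,250,390,310)):
  cv2.imwrite(f"pics/z_{nm}.png",cv2.resize(im[y0:y1,x0:x1],None,fx=8,fy=8,interpolation=cv2.INTER_CUBIC))
E
```

```text
top blue [482. 299.  96.] [ 448.7 -326.3   85. ]
top red [477.  277.3  95. ] [ 492.6 -318.    85. ]
top green [471.8 255.5  94. ] [ 536.8 -309.4   85. ]
side blue [430.7 155.7  67. ] [ 446.4 -322.7   85. ]
side red [410.5 153.1  71. ] [ 490.8 -315.1   85. ]
side green [390.8 150.9  68. ] [ 534.2 -306.5   85. ]
[ 15   3 165] [ 30   3 168] [140  15  52]
[     0      0    640    480 285776]
((319.5, 239.5), (479.0, 639.0), 90.0)
[-0.  0.] [1087.5  638.5  103. ]
[639.   0.] [1042.3 -661.3  103. ]
[639. 479.] [  92.7 -612.1  103. ]
[  0. 479.] [121.3 642.6 103. ]
```

View pics/z_top.png

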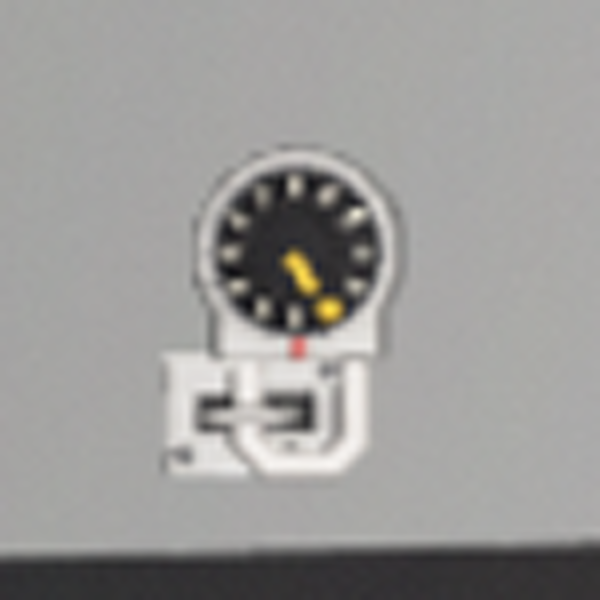

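View pics/z_side.png

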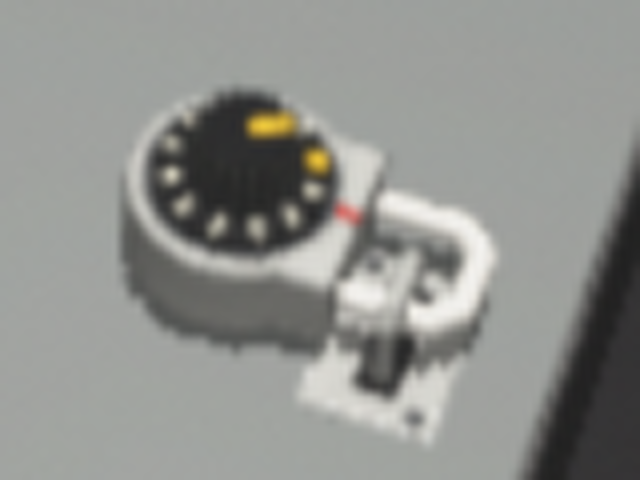

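Run:
```python
from h import *
np.set_printoptions(precision=1,suppress=True)
T=cv2.imread("pics/top0.png");S=cv2.imread("pics/side0.png")
def lid(im,nm,seed):
  g=cv2.cvtColor(im,cv2.COLOR_BGR2HSV); m=((g[...,2]>120)&(g[...,2]<200)&(g[...,1]<30)).astype(np.uint8)
  m=cv2.morphologyEx(m,cv2.MORPH_OPEN,np.ones((3,3)))
  n,l,s,c=cv2.connectedComponentsWithStats(m);i=l[seed[1],seed[0]];m=(l==i).astype(np.uint8);print(nm,s[i])
  cs,_=cv2.findContours(m,0,2);h=cv2.convexHull(max(cs,key=len));ap=cv2.approxPolyDP(h,6,True)[:,0]
  for b in ap: print(b,ray(nm,*b,103))
  return h
h=lid(T,"top",(260,220)); r=cv2.minAreaRect(h);print(r)
for b in cv2.boxPoints(r):print(ray("top",*b,103))
lid(S,"side",(300,240))
for nm,im,roi in(("top",T,(255,250,290,285)),("side",S,(320,255,360,295))):
  x0,y0,x1,y1=roi;h=cv2.cvtColor(im[y0:y1,x0:x1],cv2.COLOR_BGR2HSV)
  m=((h[...,2]<100)|(h[...,1]>150)).astype(np.uint8)
  n,l,s,c=cv2.connectedComponentsWithStats(m);i=1+np.argmax(s[1:,4]);cs,_=cv2.findContours((l==i).astype(np.uint8),0,2)
  hh=cv2.convexHull(max(cs,key=len));e=cv2.fitEllipse(hh);u=np.array(e[0])+[x0,y0];print(nm,s[i],u,e[1:],ray(nm,*u,129))
  for b in blobs(im,(18,120,120),(35,255,255),roi):print("yel",np.array(b),ray(nm,b[0],b[1],129),ray(nm,b[0],b[1],143))
  for b in blobs(im,(0,80,100),(8,255,255),(255,265,290,290) if nm=="top" else (340,260,370,290),2)+blobs(im,(172,80,100),(180,255,255),(255,265,290,290) if nm=="top" else (340,260,370,290),2):print("idx",np.array(b),ray(nm,b[0],b[1],125))
print(-P["top"]["R"].T@P["top"]["t"])
```

```text
top [  192   182   162   123 16081]
[350 183] [688.9 -67.3 103. ]
[352 301] [453.2 -64.1 103. ]
[194 304] [455.7 251.  103. ]
[193 187] [690.3 248.6 103. ]
((271.96063232421875, 243.56272888183594), (119.29769897460938, 159.8030548095703), 88.4306411743164)
[692.2 253.7 103. ]
[691.4 -67.8 103. ]
[453.1 -67.  103. ]
[453.  251.6 103. ]
side [  214   198   188   174 16279]
[287 198] [688.  -64.2 103. ]
[401 229] [453.6 -64.6 103. ]
[352 371] [453.  249.3 103. ]
[214 324] [688.2 249.9 103. ]
top [  7   6  20  21 263] [271.7 266. ] ((19.777156829833984, 20.23550796508789), 172.05072021484375) [527.4  91.4 129. ]
yel [273.6 270.4  23. ] [518.6  88.  129. ] [518.9  86.7 143. ]
idx [272. 278.   3.] [503.8  91.8 125. ]
side [  9   7  23  20 314] [339.8 271.7] ((19.409255981445312, 23.101804733276367), 95.92448425292969) [525.5  94.  129. ]
yel [343.5 265.1  16. ] [524.   78.2 129. ] [521.4  89.  143. ]
yel [349.1 269.9   8. ] [511.8  84.6 129. ] [509.5  95.2 143. ]
idx [353.2 276.4   5. ] [501.8  92.4 125. ]
[ 536.2  -17.4 1262.6]
```

Lid centre ≈ (572, 92.5), yaw ≈ 0. Lock ≈ (526.5, 92.5), yaw ≈ 0. The staple is about 39.5 mm ahead at lock y ≈ +13, and the dial reads about −30°. All of this fits the sizes given.

```bash
cat > g.py <<'E'
import sys,numpy as np
from scipy.spatial.transform import Rotation as Ro
from cell import status
np.set_printoptions(precision=1,suppress=True)
s=status.read_state();R=Ro.from_euler("xyz",s["tool_rot"]).as_matrix();p=s["eef_pos"]
j=R[:,2];a=np.degrees(np.arctan2(j[1],j[0]))
print("t",round(s["clock"],2),"p",p,"x",R[:,0].round(3),"jaw ang",round(a,1),"w",round(s["width"],1),"F",s["force"],"q",s["qpos"].round(2))
print("y axis",R[:,1].round(3),"z axis",R[:,2].round(3))
for t in sys.argv[1:]:
    X=np.array([float(v) for v in t.split(",")]); print(t,"shift",R.T@(X-p)); p=X
E
python3 g.py 520,300,230 560,0,230 447.5,-324.5,150
```

```text
t 0.1 p [250.4 599.2 230.5] x [-0. -0. -1.] jaw ang 67.3 w 85.1 F [ 0.6  0.3 -0.8] q [-1.2  0.6  0.   1.5 -0.   1.  -0. ]
y axis [-0.9  0.4 -0. ] z axis [ 0.4  0.9 -0. ]
520,300,230 shift [   0.8 -364.2 -172.1]
560,0,230 shift [   0.5 -152.6 -261.4]
447.5,-324.5,150 shift [  80.6  -21.3 -342.6]
```

Request:
apply_moves(targets=[[[0, -52, -25], 0, 0], [[0, -52, -25], 0, 0], [[0, -52, -25], 0, 0], [[0, -52, -25], 0, 0], [[0, -52, -25], 0, 0], [[0, -52, -25], 0, 0], [[0, -45, -33], 0, 0], [[0, -30, -52], 0, 0], [[0, -30, -52], 0, 0], [[0, -30, -52], 0, 0]])

```text
clock: 1.35
eef_pos: [539.7, 105.9, 225.3]
tool_rot: [2.358, 1.565, -2.738]
force: [1.0, -0.5, 0.1]
width: -0.0
```

```bash
python3 g.py 560,0,230 447.5,-324.5,150
```

```text
t 1.35 p [539.7 105.9 225.3] x [-0. -0. -1.] jaw ang 68.0 w -0.0 F [ 1.  -0.5  0.1] q [-0.3  0.5  0.   1.8 -0.   0.8  1. ]
y axis [-0.9  0.4  0. ] z axis [ 0.4  0.9 -0. ]
560,0,230 shift [ -4.6 -58.4 -90.6]
447.5,-324.5,150 shift [  81.3  -17.3 -342.7]
```

Request:
apply_moves(targets=[[[0, -9, -54], 0, 0], [[0, -9, -54], 0, 0], [[0, -9, -54], 0, 0], [[10, -9, -54], 0, 0], [[15, -9, -54], 0, 0], [[15, -9, -54], 0, 0], [[15, -9, -54], 0, 0], [[15, -9, -40], 0, 0], [[0, 0, 0], 0, 0]])

```text
clock: 2.48
eef_pos: [443.3, -328.5, 153.1]
tool_rot: [2.671, 1.564, -2.435]
force: [-0.6, 0.0, 1.0]
width: 0.1
```

```bash
python3 g.py 447.5,-324.5,110 447.5,-324.5,90 491.7,-316.5,90
```

```text
t 2.48 p [ 443.3 -328.5  153.1] x [-0. -0. -1.] jaw ang 67.5 w 0.1 F [-0.6  0.   1. ] q [ 0.6  0.6  0.1  1.9 -0.   0.7  1.8]
y axis [-0.9  0.4  0. ] z axis [ 0.4  0.9 -0. ]
447.5,-324.5,110 shift [43.1 -2.5  5.6]
447.5,-324.5,90 shift [20.  -0.1  0.1]
491.7,-316.5,90 shift [ -0.3 -37.8  24.3]
```

Request:
apply_moves(targets=[[[30, -2, 5], 0, 0], [[28, 0, 1], 0, 0], [[0, 0, 0], 0, 0]])

```text
clock: 2.85
eef_pos: [448.3, -321.7, 94.1]
tool_rot: [2.53, 1.565, -2.575]
force: [-0.9, 0.2, 0.6]
width: -0.1
```

```bash
python3 g.py 447.5,-324.5,90
python3 - <<'E'
from h import *
im,d=eyes.get_image("side");cv2.imwrite("pics/side1.png",cv2.resize(im[60:220,330:530],None,fx=4,fy=4,interpolation=cv2.INTER_CUBIC))
E
```

```text
t 2.85 p [ 448.3 -321.7   94.1] x [-0. -0. -1.] jaw ang 67.5 w -0.1 F [-0.9  0.2  0.6] q [ 0.5  0.7  0.   1.9 -0.   0.6  1.8]
y axis [-0.9  0.4  0. ] z axis [ 0.4  0.9 -0. ]
447.5,-324.5,90 shift [ 4.1 -0.3 -2.8]
```

View pics/side1.png

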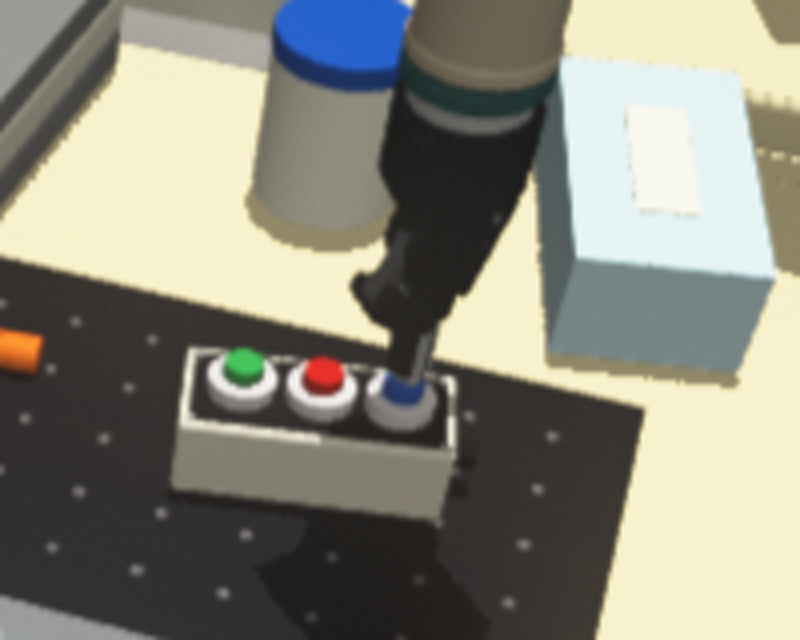

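The closed fingertips stand right over the blue button (crop 405,385). Pressing in small steps.

Request:
apply_moves(targets=[[[6, 0, -3], 0, 0], [[4, 0, 0], 0, 0], [[4, 0, 0], 0, 0], [[0, 0, 0], 0, 0]])

```text
clock: 3.4
eef_pos: [450.0, -325.5, 83.7]
tool_rot: [-2.476, 1.564, -1.296]
force: [-0.1, 1.1, 1.7]
width: 0.1
```

Request:
apply_moves(targets=[[[2, 0, 0], 0, 0], [[0, 0, 0], 0, 0]])

```text
clock: 3.65
eef_pos: [450.0, -325.6, 82.1]
tool_rot: [-2.447, 1.564, -1.267]
force: [-0.8, 0.4, 2.7]
width: 0.1
```

Request:
apply_moves(targets=[[[2, 0, 0], 0, 0], [[2, 0, 0], 0, 0]])

```text
clock: 3.9
eef_pos: [450.0, -325.6, 78.8]
tool_rot: [-2.415, 1.564, -1.235]
force: [-3.5, 3.6, 21.3]
width: 0.3
```

Request:
apply_moves(targets=[[[2, 0, 0], 0, 0], [[0, 0, 0], 0, 0]])

```text
clock: 4.15
eef_pos: [450.0, -325.5, 79.4]
tool_rot: [-2.346, 1.563, -1.166]
force: [-2.1, 0.7, 4.4]
width: 0.0
```

Request:
apply_moves(targets=[[[2, 0, 0], 0, 0], [[2, 0, 0], 0, 0], [[-10, 0, 0], 0, 0], [[-15, 0, 0], 0, 0], [[-5, 0, 0], 0, 0], [[0, 0, 0], 0, 0]])

```text
clock: 4.9
eef_pos: [450.4, -325.9, 110.1]
tool_rot: [-2.202, 1.561, -1.023]
force: [0.6, 0.7, -1.0]
width: -0.2
```

```bash
python3 g.py 491.7,-316.5,100 491.7,-316.5,88;python3 - <<'E'
from h import *
im,d=eyes.get_image("side");cv2.imwrite("pics/side2.png",cv2.resize(im[60:220,330:530],None,fx=4,fy=4,interpolation=cv2.INTER_CUBIC))
E
```

```text
t 4.9 p [ 450.4 -325.9  110.1] x [ 0. -0. -1.] jaw ang 67.6 w -0.2 F [ 0.6  0.7 -1. ] q [ 0.6  0.7  0.   1.9 -0.   0.6  1.8]
y axis [-0.9  0.4 -0. ] z axis [ 0.4  0.9 -0. ]
491.7,-316.5,100 shift [ 10.3 -34.5  24.5]
491.7,-316.5,88 shift [12.   0.1  0.1]
```

View pics/side2.png

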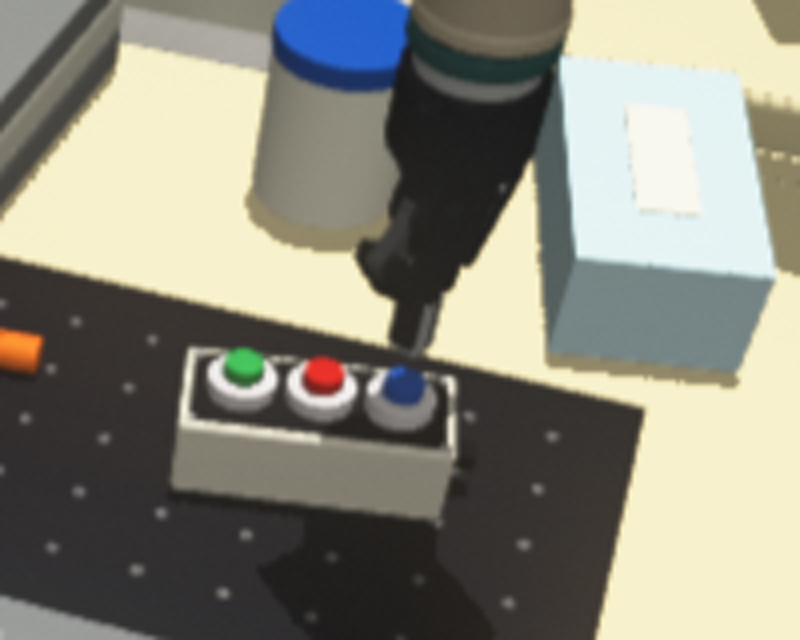

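Blue is up again (405,385). Now the red one.

Request:
apply_moves(targets=[[[0, -34, 24], 0, 0], [[10, -2, 1], 0, 0], [[12, 0, 0], 0, 0], [[0, 0, 0], 0, 0]])

```text
clock: 5.45
eef_pos: [492.1, -316.5, 85.1]
tool_rot: [-2.55, 1.564, -1.372]
force: [0.7, 0.7, 1.6]
width: -0.2
```

```bash
python3 g.py 491.7,-316.5,85
```

```text
t 5.45 p [ 492.1 -316.5   85.1] x [ 0. -0. -1.] jaw ang 67.5 w -0.2 F [0.7 0.7 1.6] q [ 0.5  0.7  0.1  1.8 -0.1  0.6  1.7]
y axis [-0.9  0.4 -0. ] z axis [ 0.4  0.9 -0. ]
491.7,-316.5,85 shift [ 0.1  0.4 -0.1]
```

Request:
apply_moves(targets=[[[2, 0, 0], 0, 0], [[2, 0, 0], 0, 0], [[2, 0, 0], 0, 0]])

```text
clock: 5.82
eef_pos: [492.0, -316.8, 79.8]
tool_rot: [-2.376, 1.564, -1.199]
force: [-0.4, 1.5, 4.1]
width: 0.0
```

Request:
apply_moves(targets=[[[2, 0, 0], 0, 0], [[2, 0, 0], 0, 0]])

```text
clock: 6.08
eef_pos: [492.1, -316.8, 78.8]
tool_rot: [-2.272, 1.563, -1.096]
force: [-4.6, 3.7, 23.2]
width: 0.1
```

Request:
apply_moves(targets=[[[2, 0, 0], 0, 0], [[-55, 0, 0], 0, 0], [[-60, 0, 0], 0, 0], [[0, 17, 52], 0, 45], [[0, 17, 52], 0, 45], [[0, 17, 52], 0, 45], [[0, 17, 52], 0, 45], [[0, 17, 52], 0, 45], [[0, 17, 52], 0, 45], [[0, 10, 40], 0, 45]])

```text
clock: 7.32
eef_pos: [523.6, 52.3, 192.3]
tool_rot: [-2.557, 1.556, -1.396]
force: [0.2, -0.5, -0.2]
width: 45.3
```

Request:
apply_moves(targets=[[[0, 0, 0], -10, 45], [[0, 0, 0], -10, 45], [[0, 0, 0], 0, 45]])

```text
clock: 7.7
eef_pos: [522.7, 56.8, 191.1]
tool_rot: [-3.044, 1.556, -1.516]
force: [-0.5, 0.7, -0.7]
width: 45.3
```

```bash
python3 g.py 526.5,92.5,165;python3 - <<'E'
from h import *
im,d=eyes.get_image("side");cv2.imwrite("pics/side3.png",cv2.resize(im[60:360,230:530],None,fx=2,fy=2,interpolation=cv2.INTER_CUBIC))
E
```

```text
t 7.7 p [522.7  56.8 191.1] x [ 0. -0. -1.] jaw ang 87.5 w 45.3 F [-0.5  0.7 -0.7] q [-0.2  0.5 -0.   1.9  0.   0.7  1.3]
y axis [-1.  0. -0.] z axis [ 0.  1. -0.]
526.5,92.5,165 shift [25.6 -2.2 36.2]
```

View pics/side3.png

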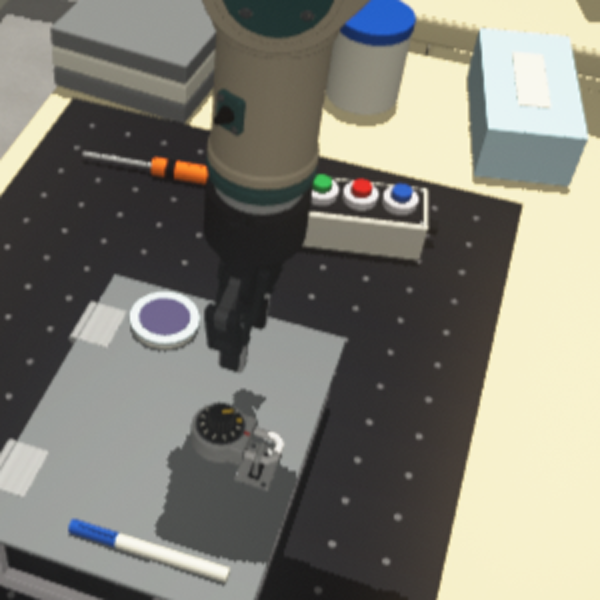

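The arm is at the lock, all three buttons are up, and the dial still points one click anticlockwise.

Request:
apply_moves(targets=[[[0, -2, 36], 0, 45], [[20, 0, 0], 0, 45], [[20, 0, 0], 0, 45], [[0, 0, 0], 0, 45]])

```text
clock: 8.25
eef_pos: [526.9, 89.5, 149.6]
tool_rot: [-3.0, 1.554, -1.492]
force: [-0.2, -0.0, -0.2]
width: 45.0
```

```bash
python3 g.py 526.5,92.5,132;python3 - <<'E'
from h import *
im,d=eyes.get_image("side");cv2.imwrite("pics/side4.png",cv2.resize(im[220:320,290:410],None,fx=6,fy=6,interpolation=cv2.INTER_CUBIC))
E
```

```text
t 8.25 p [526.9  89.5 149.6] x [ 0. -0. -1.] jaw ang 86.4 w 45.0 F [-0.2 -0.  -0.2] q [-0.2  0.6 -0.   1.9  0.   0.7  1.2]
y axis [-1.   0.1 -0. ] z axis [ 0.1  1.  -0. ]
526.5,92.5,132 shift [17.6  0.6  3.2]
```

View pics/side4.png

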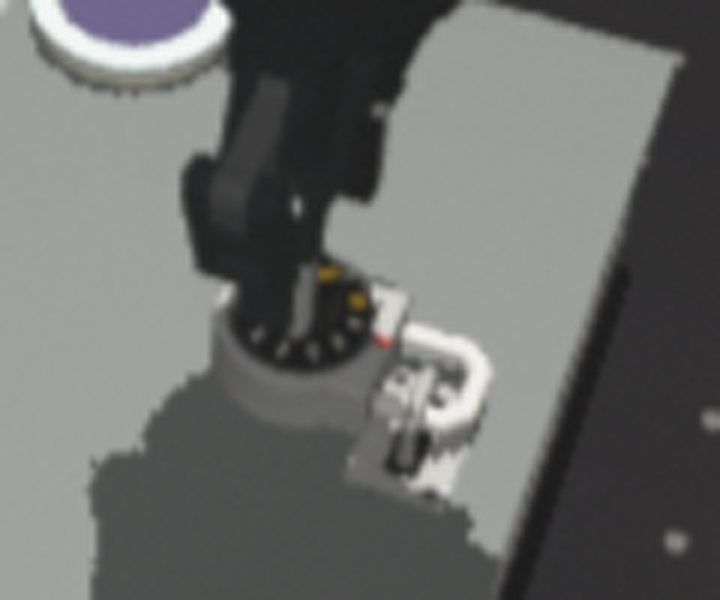

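The fingers straddle the knob. Descending, then closing.

Request:
apply_moves(targets=[[[10, 1, 3], 0, 45], [[8, 0, 0], 0, 45], [[0, 0, 0], 0, 45]])

```text
clock: 8.68
eef_pos: [527.8, 91.9, 132.7]
tool_rot: [-2.751, 1.553, -1.245]
force: [-0.6, 0.3, -0.1]
width: 45.1
```

Request:
apply_moves(targets=[[[0, 0, 0], 0, 0], [[0, 0, 0], 0, 0], [[0, 0, 0], 0, 0], [[0, 0, 0], 0, 0]])

```text
clock: 9.18
eef_pos: [528.0, 91.7, 133.2]
tool_rot: [-2.722, 1.553, -1.217]
force: [0.2, -0.1, -0.8]
width: 18.1
```

```bash
python3 g.py 526.5,92.5,132
```

```text
t 9.18 p [528.   91.7 133.2] x [ 0. -0. -1.] jaw ang 86.2 w 18.1 F [ 0.2 -0.1 -0.8] q [-0.2  0.6 -0.   1.9  0.   0.6  1.2]
y axis [-1.   0.1 -0. ] z axis [ 0.1  1.  -0. ]
526.5,92.5,132 shift [1.2 1.5 0.8]
```

Request:
apply_moves(targets=[[[0, 0, 0], 0, 0], [[0, 0, 0], 0, 0]])

```text
clock: 9.43
eef_pos: [528.0, 91.7, 133.2]
tool_rot: [-2.718, 1.553, -1.213]
force: [0.5, 0.0, -1.0]
width: 18.2
```

```bash
python3 g.py;python3 - <<'E'
from h import *
for n,(x0,y0,x1,y1) in(("side",(300,230,400,310)),("top",(225,220,325,300))):
  im,d=eyes.get_image(n);cv2.imwrite(f"pics/{n}5.png",cv2.resize(im[y0:y1,x0:x1],None,fx=7,fy=7,interpolation=cv2.INTER_CUBIC))
E
```

```text
t 9.43 p [528.   91.7 133.2] x [ 0. -0. -1.] jaw ang 86.2 w 18.2 F [ 0.5  0.  -1. ] q [-0.2  0.6 -0.   1.9  0.   0.6  1.2]
y axis [-1.   0.1 -0. ] z axis [ 0.1  1.  -0. ]
```

View pics/side5.png

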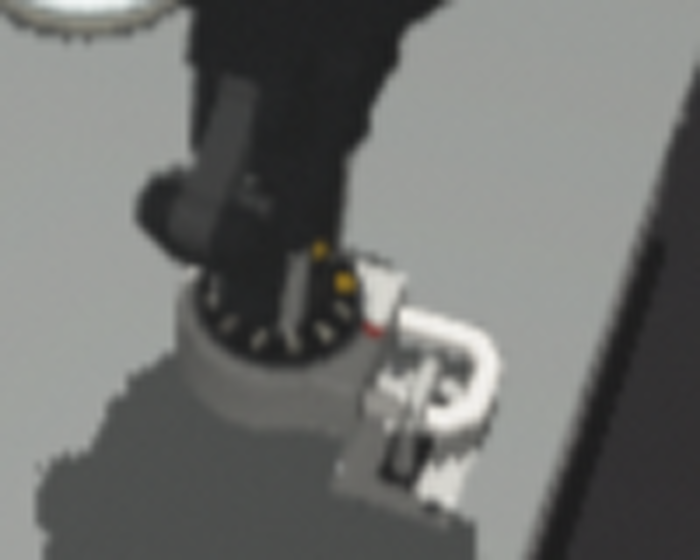

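View pics/top5.png

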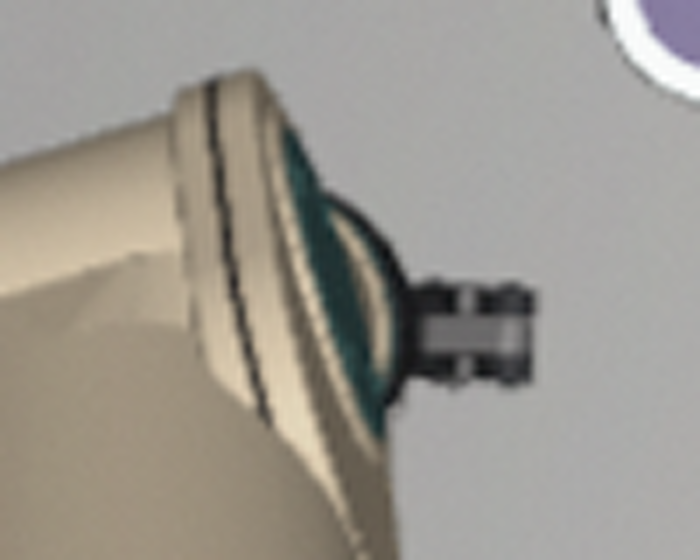

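Request:
apply_moves(targets=[[[0.5, 0, 0], 10, 0], [[0.5, 0, 0], 10, 0], [[0.5, 0, 0], 10, 0], [[0.5, 0, 0], 10, 0]])

```text
clock: 10.02
eef_pos: [527.7, 90.8, 133.1]
tool_rot: [-2.012, 1.554, -1.227]
force: [-0.9, -0.3, 2.6]
width: 18.1
```

```bash
python3 g.py;python3 - <<'E'
from h import *
for n,(x0,y0,x1,y1) in(("side",(300,230,400,310)),):
  im,d=eyes.get_image(n);cv2.imwrite(f"pics/{n}6.png",cv2.resize(im[y0:y1,x0:x1],None,fx=7,fy=7,interpolation=cv2.INTER_CUBIC))
E
```

```text
t 10.03 p [527.7  90.8 133.1] x [ 0. -0. -1.] jaw ang 44.9 w 18.1 F [-0.9 -0.3  2.6] q [-0.4  0.6  0.2  1.9 -0.2  0.6  0.7]
y axis [-0.7  0.7 -0. ] z axis [ 0.7  0.7 -0. ]
```

View pics/side6.png

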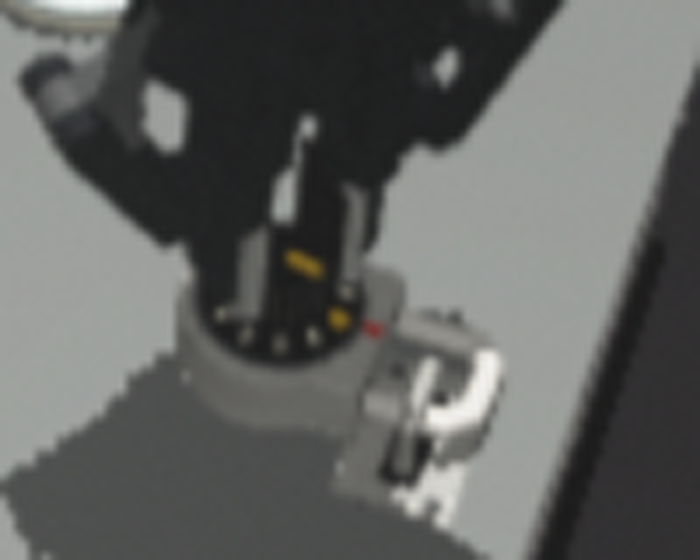

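The knob turns with the fingers and the body stays put. The zero mark at (338,318) is just past the index. About 48.7° remain.

Request:
apply_moves(targets=[[[0.3, 0, 0], 10, 0], [[0.3, 0, 0], 10, 0], [[0.3, 0, 0], 10, 0], [[0.3, 0, 0], 8, 0], [[0, 0, 0], 0, 0]])

```text
clock: 10.7
eef_pos: [526.9, 90.6, 133.3]
tool_rot: [-1.411, 1.554, -1.302]
force: [-0.2, -1.3, 0.7]
width: 17.6
```

```bash
python3 g.py
```

```text
t 10.7 p [526.9  90.6 133.3] x [ 0. -0. -1.] jaw ang 6.3 w 17.6 F [-0.2 -1.3  0.7] q [-0.5  0.6  0.4  1.9 -0.4  0.6  0.2]
y axis [-0.1  1.  -0. ] z axis [1.  0.1 0. ]
```

Request:
apply_moves(targets=[[[0, 0, 0], 8, 0], [[0, 0, 0], 0, 0]])

```text
clock: 10.95
eef_pos: [526.9, 90.9, 133.3]
tool_rot: [-1.281, 1.554, -1.305]
force: [-0.4, 0.3, 1.0]
width: 17.5
```

```bash
python3 g.py;python3 - <<'E'
from h import *
for n,(x0,y0,x1,y1) in(("side",(300,230,400,310)),):
  im,d=eyes.get_image(n);cv2.imwrite(f"pics/{n}7.png",cv2.resize(im[y0:y1,x0:x1],None,fx=7,fy=7,interpolation=cv2.INTER_CUBIC))
E
```

```text
t 10.95 p [526.9  90.9 133.3] x [ 0. -0. -1.] jaw ang -1.4 w 17.5 F [-0.4  0.3  1. ] q [-0.5  0.6  0.4  1.9 -0.4  0.6  0.1]
y axis [ 0.  1. -0.] z axis [ 1. -0.  0.]
```

View pics/side7.png

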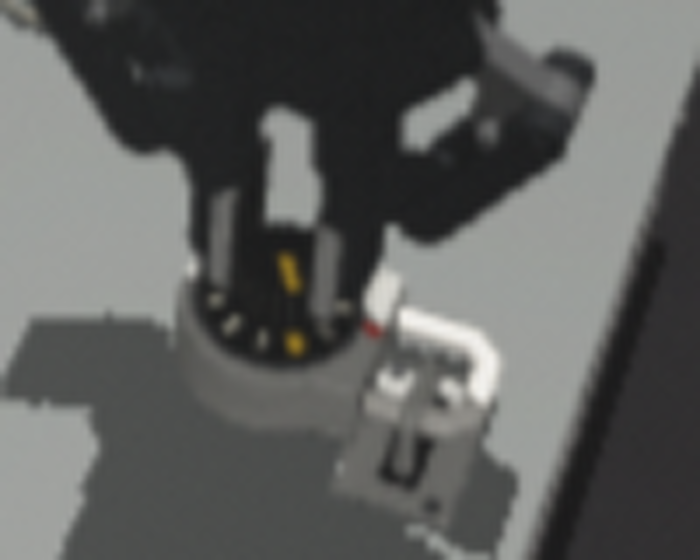

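Run:
```python
from h import *
im,_=eyes.get_image("side")
i=blobs(im,(0,80,60),(8,255,255),(340,260,370,290),2)+blobs(im,(172,80,60),(180,255,255),(340,260,370,290),2)
I=ray("side",*i[0][:2],125);print(i,I)
c=I+[24,0,0]
for b in blobs(im,(15,120,90),(35,255,255),(320,255,370,295)):
  Z=ray("side",b[0],b[1],129);print(b,Z,np.hypot(*(Z-c)[:2]),-(np.degrees(np.arctan2(*(Z-c)[1::-1]))%360-180))
```

```text
[(np.float64(352.8), np.float64(276.6), 5)] [502.26138647  93.07075493 125.        ]
(np.float64(340.85714285714283), np.float64(268.42857142857144), 7) [526.05476887  86.66658267 129.        ] 6.407504446813812 -88.15210909098937
(np.float64(341.5), np.float64(278.5), 4) [518.29868353 106.74203589 129.        ] 15.821142852526798 59.781760515074964
```

The zero mark measures +59.8° (16 mm radius confirmed). Resting there briefly, then turning back.

Request:
apply_moves(targets=[[[0, 0, 0], 0, 0], [[0, 0, 0], 0, 0], [[0.3, 0, 0], -10, 0], [[0.3, 0, 0], -10, 0], [[0.3, 0, 0], -10, 0], [[0.3, 0, 0], -10, 0], [[0.3, 0, 0], -10, 0], [[0.3, 0, 0], -10, 0], [[0.3, 0, 0], -10, 0], [[0, 0, 0], 0, 0]])

```text
clock: 12.3
eef_pos: [528.3, 91.6, 133.1]
tool_rot: [-2.278, 1.555, -1.031]
force: [-0.4, -0.1, -0.6]
width: 17.9
```

```bash
python3 g.py
```

```text
t 12.3 p [528.3  91.6 133.1] x [ 0. -0. -1.] jaw ang 71.4 w 17.9 F [-0.4 -0.1 -0.6] q [-0.3  0.6  0.1  1.9 -0.   0.6  1.1]
y axis [-0.9  0.3 -0. ] z axis [ 0.3  0.9 -0. ]
```

Request:
apply_moves(targets=[[[0, 0, 0], -10, 0], [[0, 0, 0], -5, 0], [[0, 0, 0], 0, 0]])

```text
clock: 12.68
eef_pos: [528.3, 91.9, 133.1]
tool_rot: [-2.512, 1.555, -1.005]
force: [0.2, -0.1, 2.1]
width: 17.7
```

```bash
python3 g.py;cat > dial.py <<'E'
from h import *
im,_=eyes.get_image("side")
i=blobs(im,(0,80,60),(8,255,255),(340,260,370,290),2)+blobs(im,(172,80,60),(180,255,255),(340,260,370,290),2)
I=ray("side",*i[0][:2],125);print(i,I)
c=I+[24,0,0]
for b in blobs(im,(15,120,80),(35,255,255),(320,255,370,295),3):
  Z=ray("side",b[0],b[1],129);print(b,Z,np.hypot(*(Z-c)[:2]),-(np.degrees(np.arctan2(*(Z-c)[1::-1]))%360-180))
E
python3 dial.py
```

```text
t 12.68 p [528.3  91.9 133.1] x [ 0. -0. -1.] jaw ang 86.4 w 17.7 F [ 0.2 -0.1  2.1] q [-0.2  0.6 -0.   1.9  0.   0.6  1.2]
y axis [-1.   0.1 -0. ] z axis [ 0.1  1.  -0. ]
[(np.float64(352.3333333333333), np.float64(276.6666666666667), 3)] [502.96304943  93.49205958 125.        ]
(np.float64(344.6666666666667), np.float64(265.3333333333333), 3) [522.0245339  77.879954  129.       ] 16.374577130257848 -72.44648072797673
(np.float64(348.5), np.float64(270.0), 6) [512.74851487  85.20136576 129.        ] 16.455655468022382 -30.25307472010786
```

The dial reads −30.3°. Releasing, opening wide, squaring up and descending on the body.

Request:
apply_moves(targets=[[[0, 0, 0], 0, 0], [[0, 0, 0], 0, 72], [[0, 0, 0], 0, 72], [[0, 0, 0], 0, 72], [[-2, 0, 0], -3.5, 72], [[0, 0, 0], 0, 72]])

```text
clock: 13.48
eef_pos: [528.6, 91.8, 134.7]
tool_rot: [-2.582, 1.555, -1.017]
force: [0.1, -0.8, 0.8]
width: 72.1
```

```bash
python3 dial.py; python3 g.py 526.5,92.7,102;python3 - <<'E'
from h import *
for n,(x0,y0,x1,y1) in(("side",(300,230,400,310)),):
  im,d=eyes.get_image(n);cv2.imwrite(f"pics/{n}8.png",cv2.resize(im[y0:y1,x0:x1],None,fx=7,fy=7,interpolation=cv2.INTER_CUBIC))
E
```

```text
[(np.float64(352.3333333333333), np.float64(276.6666666666667), 3)] [502.96304943  93.49205958 125.        ]
(np.float64(343.5), np.float64(265.5), 8) [523.79362297  78.95154739 129.        ] 14.881927259038092 -77.7034528398533
(np.float64(348.5), np.float64(270.0), 6) [512.74851487  85.20136576 129.        ] 16.455655468022382 -30.25307472010786
t 13.53 p [528.5  91.8 134.6] x [ 0. -0. -1.] jaw ang 89.6 w 72.0 F [ 0.9  0.3 -0.4] q [-0.2  0.6 -0.   1.9  0.1  0.6  1.3]
y axis [-1.  0. -0.] z axis [ 0.  1. -0.]
526.5,92.7,102 shift [32.6  2.3  1.3]
```

View pics/side8.png

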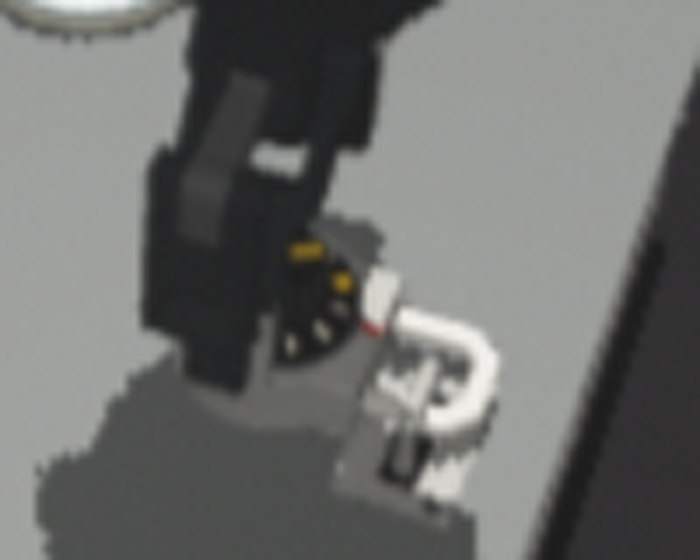

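The dial stays at −30° after release, with the zero mark one click anticlockwise of the index at (343,282) in the crop. Descending.

Request:
apply_moves(targets=[[[12, 2, 1], 0, 72], [[12, 0, 0], 0, 72], [[7, 0, 0], 0, 72], [[0, 0, 0], 0, 72]])

```text
clock: 14.08
eef_pos: [525.8, 92.3, 100.4]
tool_rot: [-2.72, 1.555, -1.158]
force: [0.0, -0.1, 0.3]
width: 72.1
```

Request:
apply_moves(targets=[[[0, 0, 0], 0, 72]])

```text
clock: 14.2
eef_pos: [525.9, 92.3, 100.3]
tool_rot: [-2.723, 1.555, -1.161]
force: [-0.6, 0.7, 0.5]
width: 71.9
```

```bash
python3 g.py 526.5,92.7,102
```

```text
t 14.2 p [525.9  92.3 100.3] x [ 0. -0. -1.] jaw ang 89.5 w 71.9 F [-0.6  0.7  0.5] q [-0.2  0.7 -0.   2.   0.1  0.5  1.3]
y axis [-1.  0. -0.] z axis [ 0.  1. -0.]
526.5,92.7,102 shift [-1.7 -0.6  0.4]
```

Back up 2 mm and close on the body.

Request:
apply_moves(targets=[[[-2, 0, 0], 0, 72], [[0, 0, 0], 0, 40], [[0, 0, 0], 0, 40], [[0, 0, 0], 0, 40], [[0, 0, 0], 0, 40], [[0, 0, 0], 0, 40]])

```text
clock: 14.95
eef_pos: [526.4, 92.3, 103.5]
tool_rot: [-2.625, 1.555, -1.063]
force: [0.9, -0.2, 0.2]
width: 48.0
```

```bash
python3 g.py;python3 - <<'E'
from h import *
for n,(x0,y0,x1,y1) in(("side",(300,230,400,310)),):
  im,d=eyes.get_image(n);cv2.imwrite(f"pics/{n}9.png",cv2.resize(im[y0:y1,x0:x1],None,fx=7,fy=7,interpolation=cv2.INTER_CUBIC))
E
```

```text
t 14.95 p [526.4  92.3 103.5] x [ 0. -0. -1.] jaw ang 89.5 w 48.0 F [ 0.9 -0.2  0.2] q [-0.2  0.7 -0.   2.   0.1  0.5  1.3]
y axis [-1.  0. -0.] z axis [ 0.  1. -0.]
```

View pics/side9.png

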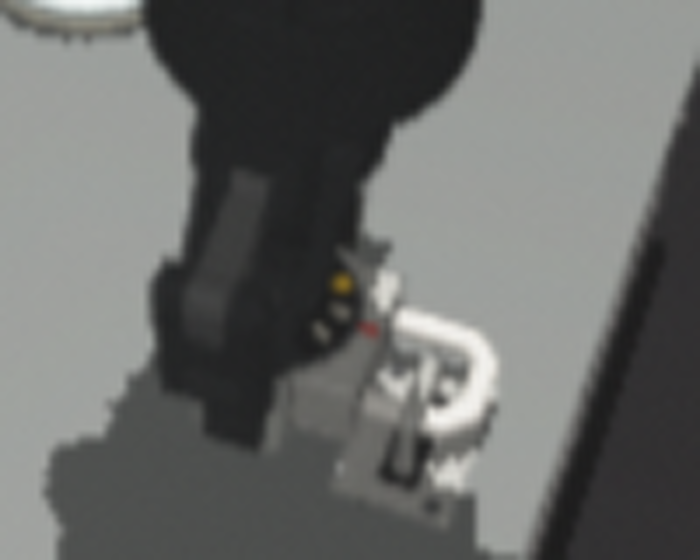

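Gripped, with the body between the pads. Pulling along +x (tool −y) and watching the force.

Request:
apply_moves(targets=[[[0, -3, 0], 0, 40], [[0, -3, 0], 0, 40], [[0, -3, 0], 0, 40], [[0, -3, 0], 0, 40]])

```text
clock: 15.5
eef_pos: [528.9, 92.0, 103.6]
tool_rot: [2.549, 1.55, -2.17]
force: [-7.6, -0.4, 9.0]
width: 48.1
```

Request:
apply_moves(targets=[[[0, -3, 0], 0, 40], [[0, -3, 0], 0, 40]])

```text
clock: 15.75
eef_pos: [528.9, 92.0, 103.8]
tool_rot: [2.238, 1.541, -2.48]
force: [-7.6, 0.3, 8.8]
width: 48.2
```

```bash
python3 g.py;python3 - <<'E'
from h import *
for n,(x0,y0,x1,y1) in(("side",(300,230,400,310)),("top",(235,235,310,310))):
  im,d=eyes.get_image(n);cv2.imwrite(f"pics/{n}10.png",cv2.resize(im[y0:y1,x0:x1],None,fx=7,fy=7,interpolation=cv2.INTER_CUBIC))
E
```

```text
t 15.75 p [528.9  92.  103.8] x [-0. -0. -1.] jaw ang 89.7 w 48.2 F [-7.6  0.3  8.8] q [-0.2  0.7 -0.   1.9  0.1  0.6  1.3]
y axis [-1.  0.  0.] z axis [ 0.  1. -0.]
```

View pics/side10.png

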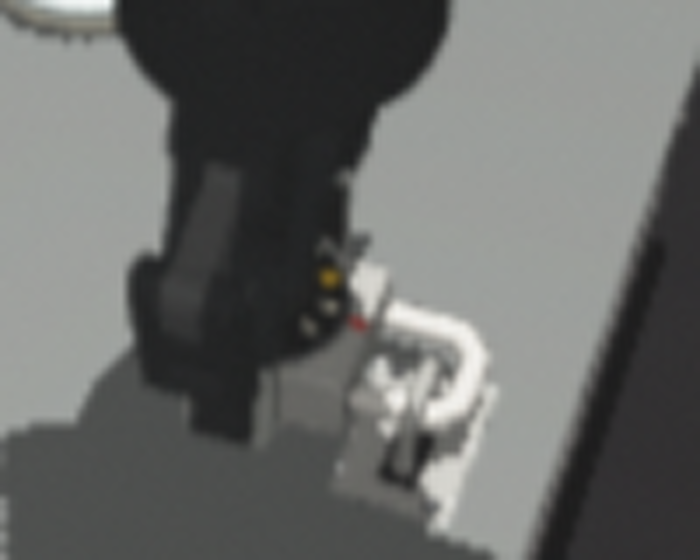

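View pics/top10.png

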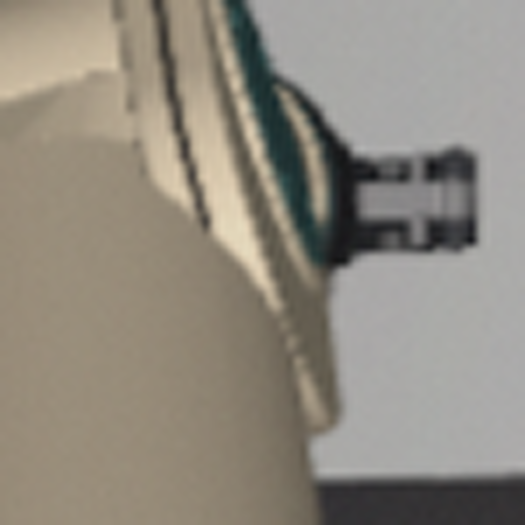

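The lock moved only about 2.5 mm while pressing on the lid with 9 N, so friction seems to be holding it. I'll ease it up about 1.5 mm (the shackle has 3.5 mm of headroom in the eye) and pull again.

Request:
apply_moves(targets=[[[-1.5, 0, 0], 0, 40], [[0, 0, 0], 0, 40]])

```text
clock: 16.1
eef_pos: [529.2, 92.1, 105.1]
tool_rot: [2.244, 1.541, -2.474]
force: [0.2, -0.5, -1.9]
width: 48.1
```

Request:
apply_moves(targets=[[[0, -4, 0], 0, 40], [[0, -4, 0], 0, 40]])

```text
clock: 16.35
eef_pos: [535.1, 91.9, 104.2]
tool_rot: [2.159, 1.536, -2.559]
force: [-7.5, -0.2, 6.7]
width: 48.5
```

```bash
python3 g.py;python3 - <<'E'
from cell import status
print(status.read_state()["tool_rot"])
E
```

```text
t 16.35 p [535.1  91.9 104.2] x [-0. -0. -1.] jaw ang 89.7 w 48.5 F [-7.5 -0.2  6.7] q [-0.2  0.7 -0.   1.9  0.1  0.6  1.3]
y axis [-1.  0.  0.] z axis [ 0.  1. -0.]
[ 2.1591478   1.53636454 -2.55873988]
```

Request:
apply_moves(targets=[[[-1.5, -5, 0], 0, 40], [[-0.5, -5, 0], 0, 40]])

```text
clock: 16.6
eef_pos: [543.3, 91.9, 104.8]
tool_rot: [2.096, 1.532, -2.622]
force: [-3.8, 0.7, -4.0]
width: 47.8
```

```bash
python3 g.py;python3 - <<'E'
from h import *
print(status.read_state()["tool_rot"])
for n,(x0,y0,x1,y1) in(("side",(300,230,400,310)),):
  im,d=eyes.get_image(n);cv2.imwrite(f"pics/{n}11.png",cv2.resize(im[y0:y1,x0:x1],None,fx=7,fy=7,interpolation=cv2.INTER_CUBIC))
E
```

```text
t 16.6 p [543.3  91.9 104.8] x [-0. -0. -1.] jaw ang 89.7 w 47.8 F [-3.8  0.7 -4. ] q [-0.2  0.7 -0.   1.9  0.1  0.6  1.3]
y axis [-1.  0.  0.] z axis [ 0.  1. -0.]
[ 2.09577678  1.53173916 -2.62176526]
```

View pics/side11.png

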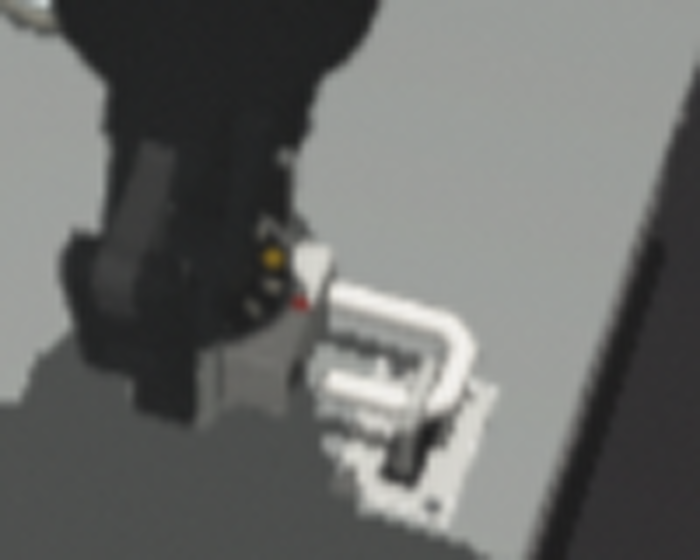

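The shackle is coming out: the bow rests on the staple and the legs are longer. Continuing to the stop.

Request:
apply_moves(targets=[[[-0.5, -4, 0], 0, 40], [[-0.5, -4, 0], 0, 40]])

```text
clock: 16.9
eef_pos: [549.3, 91.6, 104.7]
tool_rot: [2.047, 1.526, -2.671]
force: [-10.9, 1.1, -2.7]
width: 47.9
```

Request:
apply_moves(targets=[[[-0.5, -3, 0], 0, 40], [[0, -3, 0], 0, 40]])

```text
clock: 17.15
eef_pos: [549.2, 91.6, 104.5]
tool_rot: [1.96, 1.513, -2.757]
force: [-10.7, 0.4, 7.4]
width: 48.3
```

Request:
apply_moves(targets=[[[-0.5, -4, 0], 0, 40], [[-0.5, -4, 0], 0, 40]])

```text
clock: 17.4
eef_pos: [549.0, 91.6, 104.6]
tool_rot: [1.894, 1.496, -2.823]
force: [-11.6, 1.6, 3.0]
width: 48.4
```

```bash
python3 g.py;python3 - <<'E'
from h import *
print(status.read_state()["tool_rot"])
for n,(x0,y0,x1,y1) in(("side",(300,230,400,310)),):
  im,d=eyes.get_image(n);cv2.imwrite(f"pics/{n}12.png",cv2.resize(im[y0:y1,x0:x1],None,fx=7,fy=7,interpolation=cv2.INTER_CUBIC))
E
```

```text
t 17.4 p [549.   91.6 104.6] x [-0.1 -0.  -1. ] jaw ang 89.8 w 48.4 F [-11.6   1.6   3. ] q [-0.2  0.7 -0.   1.8  0.1  0.7  1.3]
y axis [-1.   0.   0.1] z axis [ 0.  1. -0.]
[ 1.89407924  1.49611842 -2.82320128]
```

View pics/side12.png

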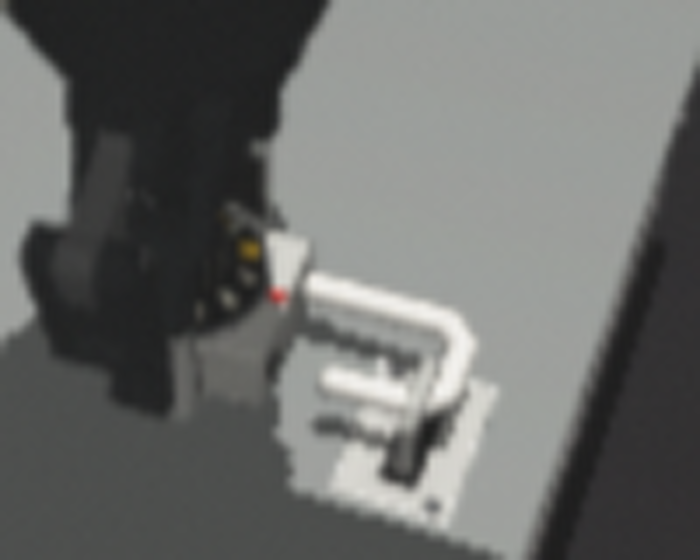

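The shackle is fully out. The hard stop came at x ≈ 549, which puts the staple near x ≈ 485.5 and agrees with the lid estimate. The free toe stands off the body at (325,380). Next, back about 30 mm toward the staple to bring it into the gap.

Request:
apply_moves(targets=[[[0, 2, 0], 0, 40], [[0, 3, 0], 0, 40], [[0.3, 5, 0], 0, 40]])

```text
clock: 17.82
eef_pos: [545.2, 91.4, 105.6]
tool_rot: [1.94, 1.508, -2.778]
force: [3.0, -0.4, -6.9]
width: 48.4
```

Request:
apply_moves(targets=[[[0.3, 5, 0], 0, 40], [[0.3, 5, 0], 0, 40]])

```text
clock: 18.08
eef_pos: [536.6, 91.3, 105.9]
tool_rot: [1.959, 1.512, -2.759]
force: [3.0, -0.5, -7.2]
width: 48.1
```

```bash
python3 g.py;python3 - <<'E'
from h import *
print(status.read_state()["tool_rot"])
for n,(x0,y0,x1,y1) in(("side",(300,230,400,310)),):
  im,d=eyes.get_image(n);cv2.imwrite(f"pics/{n}13.png",cv2.resize(im[y0:y1,x0:x1],None,fx=7,fy=7,interpolation=cv2.INTER_CUBIC))
E
```

```text
t 18.07 p [536.6  91.3 105.9] x [-0.1 -0.  -1. ] jaw ang 89.7 w 48.1 F [ 3.  -0.5 -7.2] q [-0.2  0.7 -0.   1.9  0.1  0.7  1.3]
y axis [-1.   0.   0.1] z axis [ 0.  1. -0.]
[ 1.95920589  1.51208959 -2.75946781]
```

View pics/side13.png

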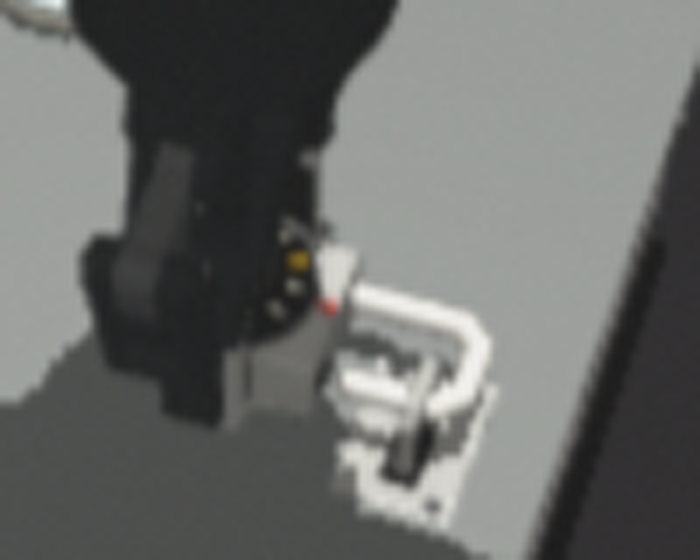

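The bow moved only about 4 mm while the body moved 12 mm. My slight lift pressed the shackle up against the staple's bar (Fz −7 N), and friction is pushing it back in. I'll lower first, pull it fully out again, then return without that contact.

Request:
apply_moves(targets=[[[1.5, 0, 0], 0, 40], [[1.5, 0, 0], 0, 40], [[0, 0, 0], 0, 40]])

```text
clock: 18.5
eef_pos: [534.9, 91.3, 104.9]
tool_rot: [1.951, 1.51, -2.768]
force: [0.5, -0.9, -4.2]
width: 48.2
```

```bash
python3 g.py;python3 - <<'E'
from h import *
print(status.read_state()["tool_rot"])
E
```

```text
t 18.5 p [534.9  91.3 104.9] x [-0.1 -0.  -1. ] jaw ang 89.7 w 48.2 F [ 0.5 -0.9 -4.2] q [-0.2  0.7 -0.   1.9  0.1  0.7  1.3]
y axis [-1.   0.   0.1] z axis [ 0.  1. -0.]
[ 1.95095549  1.51036584 -2.76757425]
```

Request:
apply_moves(targets=[[[2, -0.5, 0], 0, 40], [[1, 0, 0], 0, 40], [[0, 0, 0], 0, 40]])

```text
clock: 18.88
eef_pos: [534.8, 91.4, 104.9]
tool_rot: [1.948, 1.51, -2.771]
force: [1.4, -1.2, -3.0]
width: 47.9
```

```bash
python3 g.py;python3 - <<'E'
from h import *
print(status.read_state()["tool_rot"])
for n,(x0,y0,x1,y1) in(("side",(300,230,400,310)),):
  im,d=eyes.get_image(n);cv2.imwrite(f"pics/{n}14.png",cv2.resize(im[y0:y1,x0:x1],None,fx=7,fy=7,interpolation=cv2.INTER_CUBIC))
E
```

```text
t 18.88 p [534.8  91.4 104.9] x [-0.1 -0.  -1. ] jaw ang 89.7 w 47.9 F [ 1.4 -1.2 -3. ] q [-0.2  0.7 -0.   1.9  0.1  0.7  1.3]
y axis [-1.   0.   0.1] z axis [ 0.  1. -0.]
[ 1.94790089  1.51021395 -2.7708048 ]
```

View pics/side14.png

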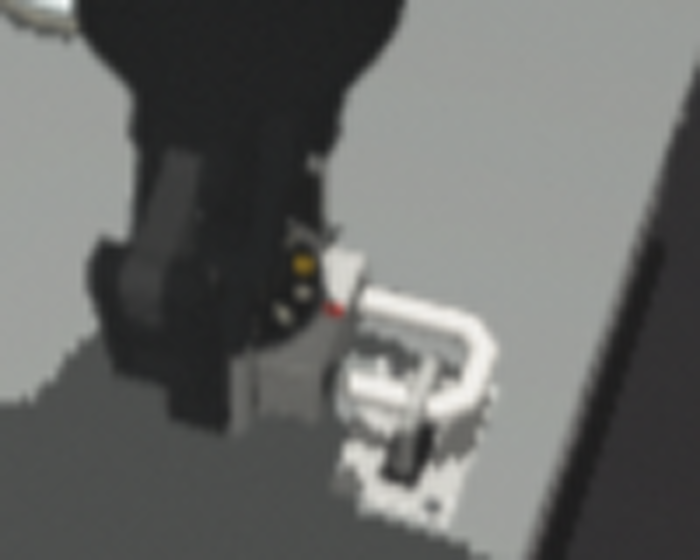

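The body's rear edge sits on the lid while the bow touches the staple bar, because the gripper tilted about 3° during the pull. Opening the fingers lets the lock lie flat; then I regrip. The tilt is about the jaw axis, so it doesn't affect the grip.

Request:
apply_moves(targets=[[[0, 0, 0], 0, 62], [[0, 0, 0], 0, 62], [[0, 0, 0], 0, 62], [[-1, 0, 0], 0, 62], [[0, 0, 0], 0, 62]])

```text
clock: 19.55
eef_pos: [533.2, 91.9, 104.9]
tool_rot: [1.925, 1.507, -2.793]
force: [0.1, 0.0, -0.2]
width: 61.9
```

```bash
python3 g.py;python3 - <<'E'
from h import *
print(status.read_state()["tool_rot"])
for n,(x0,y0,x1,y1) in(("side",(300,230,400,310)),):
  im,d=eyes.get_image(n);cv2.imwrite(f"pics/{n}15.png",cv2.resize(im[y0:y1,x0:x1],None,fx=7,fy=7,interpolation=cv2.INTER_CUBIC))
  i=blobs(im,(0,80,60),(8,255,255),(320,260,370,290),2)+blobs(im,(172,80,60),(180,255,255),(320,260,370,290),2)
  print(i,ray("side",*i[0][:2],125))
E
```

```text
t 19.55 p [533.2  91.9 104.9] x [-0.1 -0.  -1. ] jaw ang 89.7 w 61.9 F [ 0.1  0.  -0.2] q [-0.2  0.7 -0.   1.9  0.1  0.7  1.3]
y axis [-1.   0.   0.1] z axis [ 0.  1. -0.]
[ 1.92536991  1.50652227 -2.79264774]
[(np.float64(347.5), np.float64(274.5), 4)] [512.08018995  92.03715072 125.        ]
```

View pics/side15.png

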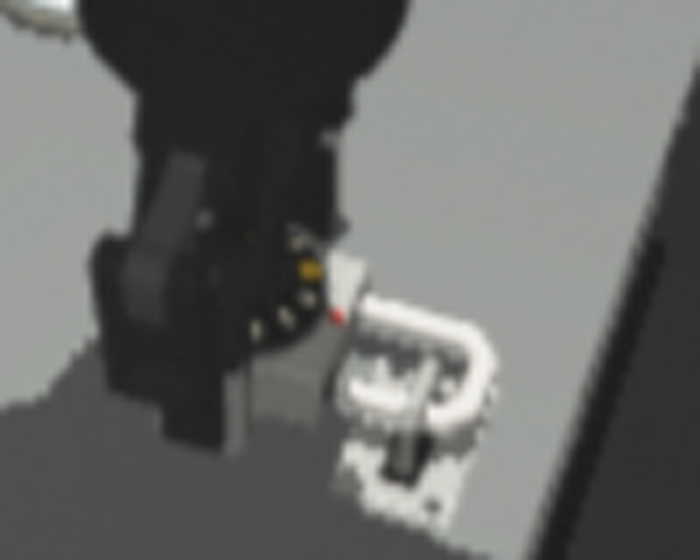

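The lock lies flat now, its centre at x ≈ 536. I'll recentre the fingers, regrip, and pull in larger steps so less tilt builds up.

Request:
apply_moves(targets=[[[1.5, -3, 0], 0, 62], [[0, 0, 0], 0, 62], [[0, 0, 0], 0, 40], [[0, 0, 0], 0, 40], [[0, 0, 0], 0, 40], [[0, 0, 0], 0, 40]])

```text
clock: 20.35
eef_pos: [536.4, 91.6, 103.6]
tool_rot: [1.929, 1.507, -2.789]
force: [-0.1, -0.5, 0.7]
width: 48.1
```

Request:
apply_moves(targets=[[[-1, -8, 0], 0, 40], [[-0.5, -8, 0], 0, 40]])

```text
clock: 20.6
eef_pos: [548.0, 91.4, 103.6]
tool_rot: [1.895, 1.496, -2.823]
force: [-12.6, 0.0, 12.4]
width: 48.1
```

```bash
python3 g.py;python3 - <<'E'
from h import *
print(status.read_state()["tool_rot"])
E
```

```text
t 20.6 p [548.   91.4 103.6] x [-0.1 -0.  -1. ] jaw ang 89.7 w 48.1 F [-12.6   0.   12.4] q [-0.2  0.7 -0.   1.8  0.1  0.7  1.3]
y axis [-1.   0.   0.1] z axis [ 0.  1. -0.]
[ 1.89514254  1.49584485 -2.82262509]
```

Request:
apply_moves(targets=[[[-1, -6, 0], 0, 40], [[-0.5, -6, 0], 0, 40]])

```text
clock: 20.85
eef_pos: [550.5, 91.4, 103.6]
tool_rot: [1.843, 1.474, -2.874]
force: [-17.0, 0.4, 16.1]
width: 48.0
```

```bash
python3 g.py
```

```text
t 20.85 p [550.5  91.4 103.6] x [-0.1 -0.  -1. ] jaw ang 89.8 w 48.0 F [-17.    0.4  16.1] q [-0.2  0.7 -0.   1.8  0.   0.7  1.3]
y axis [-1.   0.   0.1] z axis [ 0.  1. -0.]
```

Hard stop reached (17 N). Release, let the lock settle flat, look, regrip.

Request:
apply_moves(targets=[[[0, 0, 0], 0, 40], [[0, 0, 0], 0, 62], [[0, 0, 0], 0, 62], [[0, 0, 0], 0, 62], [[0, 0, 0], 0, 62]])

```text
clock: 21.48
eef_pos: [553.2, 91.4, 103.8]
tool_rot: [1.848, 1.477, -2.87]
force: [0.1, -0.1, 0.6]
width: 61.9
```

```bash
python3 g.py;python3 - <<'E'
from h import *
print(status.read_state()["tool_rot"])
for n,(x0,y0,x1,y1) in(("side",(290,220,390,300)),):
  im,d=eyes.get_image(n);cv2.imwrite(f"pics/{n}16.png",cv2.resize(im[y0:y1,x0:x1],None,fx=7,fy=7,interpolation=cv2.INTER_CUBIC))
  i=blobs(im,(0,80,60),(8,255,255),(320,260,370,290),2)+blobs(im,(172,80,60),(180,255,255),(320,260,370,290),2)
  print(i,ray("side",*i[0][:2],125))
E
```

```text
t 21.48 p [553.2  91.4 103.8] x [-0.1 -0.  -1. ] jaw ang 89.7 w 61.9 F [ 0.1 -0.1  0.6] q [-0.2  0.7 -0.   1.8  0.   0.7  1.3]
y axis [-1.   0.   0.1] z axis [ 0.  1. -0.]
[ 1.84778559  1.47732745 -2.8701216 ]
[(np.float64(339.8), np.float64(272.6), 5)] [525.67636595  92.88521631 125.        ]
```

View pics/side16.png

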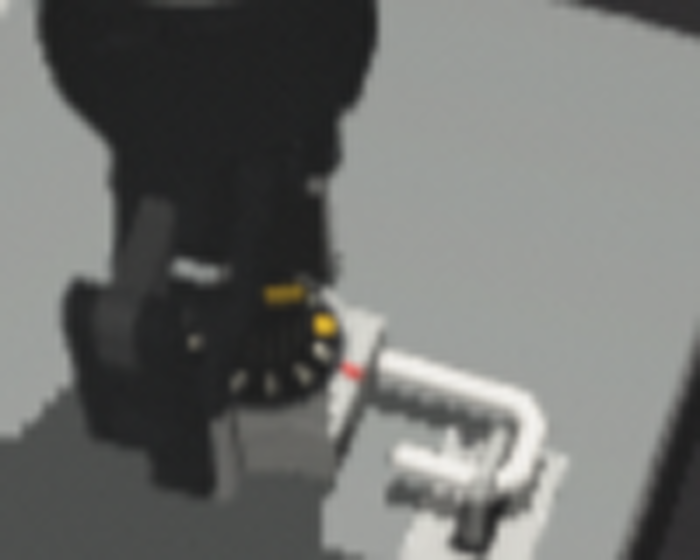

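The lock is flat with the shackle fully out. Its centre is at x ≈ 549.7, 63.5 mm from the staple at about 486.2. Recentre, regrip, and slide back keeping height constant.

Request:
apply_moves(targets=[[[0.5, 4, 0], 0, 62], [[0, 0, 0], 0, 62], [[0, 0, 0], 0, 40], [[0, 0, 0], 0, 40], [[0, 0, 0], 0, 40], [[0, 0, 0], 0, 40]])

```text
clock: 22.28
eef_pos: [549.0, 91.4, 104.3]
tool_rot: [1.848, 1.478, -2.869]
force: [0.0, -0.4, 1.2]
width: 47.8
```

Request:
apply_moves(targets=[[[0.3, 5, 0], 0, 40], [[0.4, 6, 0], 0, 40]])

```text
clock: 22.52
eef_pos: [538.3, 91.5, 104.3]
tool_rot: [1.851, 1.479, -2.867]
force: [0.1, -0.3, -0.8]
width: 48.2
```

```bash
python3 g.py;python3 - <<'E'
from h import *
print(status.read_state()["tool_rot"])
for n,(x0,y0,x1,y1) in(("side",(290,220,390,300)),):
  im,d=eyes.get_image(n);cv2.imwrite(f"pics/{n}17.png",cv2.resize(im[y0:y1,x0:x1],None,fx=7,fy=7,interpolation=cv2.INTER_CUBIC))
E
```

```text
t 22.52 p [538.3  91.5 104.3] x [-0.1 -0.  -1. ] jaw ang 89.7 w 48.2 F [ 0.1 -0.3 -0.8] q [-0.2  0.7 -0.   1.8  0.   0.7  1.3]
y axis [-1.   0.   0.1] z axis [ 0.  1. -0.]
[ 1.85069604  1.47917148 -2.86742292]
```

View pics/side17.png

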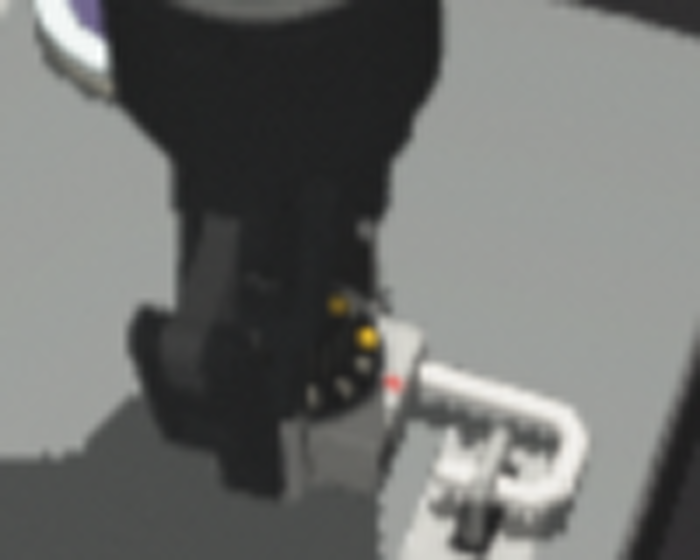

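The shackle moves with the body and the force is near zero. Continuing another ~19.5 mm.

Request:
apply_moves(targets=[[[0.4, 6, 0], 0, 40], [[0.4, 6, 0], 0, 40], [[0.4, 6, 0], 0, 40], [[0, 1, 0], 0, 40], [[0, 0, 0], 0, 40]])

```text
clock: 23.2
eef_pos: [514.8, 91.5, 104.4]
tool_rot: [1.845, 1.475, -2.873]
force: [0.0, 0.4, -2.8]
width: 48.0
```

```bash
python3 g.py;python3 - <<'E'
from h import *
print(status.read_state()["tool_rot"])
for n,(x0,y0,x1,y1) in(("side",(300,230,400,310)),):
  im,d=eyes.get_image(n);cv2.imwrite(f"pics/{n}18.png",cv2.resize(im[y0:y1,x0:x1],None,fx=8,fy=7,interpolation=cv2.INTER_CUBIC))
  i=blobs(im,(0,80,60),(8,255,255),(320,260,370,290),2)+blobs(im,(172,80,60),(180,255,255),(320,260,370,290),2)
  print(i,[ray("side",*k[:2],125) for k in i])
E
```

```text
t 23.2 p [514.8  91.5 104.4] x [-0.1 -0.  -1. ] jaw ang 89.8 w 48.0 F [ 0.   0.4 -2.8] q [-0.2  0.7 -0.   1.9  0.   0.7  1.3]
y axis [-1.   0.   0.1] z axis [ 0.  1. -0.]
[ 1.84453345  1.4745205  -2.87283186]
[(np.float64(358.5), np.float64(278.0), 4)] [array([492.30187651,  92.43268081, 125.        ])]
```

View pics/side18.png

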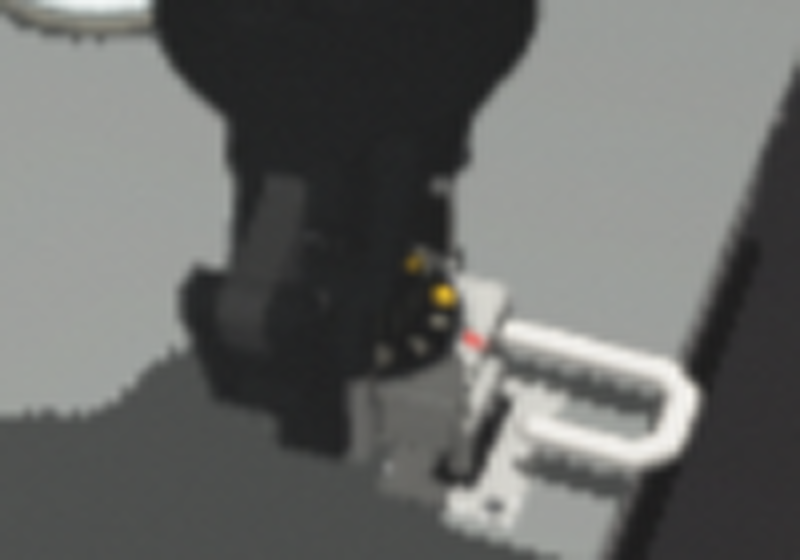

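Slightly too far: lock ≈ 515.5–516, so the staple is about 30 mm out and close to the face. Moving +x by 3 mm, then a small lift as a test.

Request:
apply_moves(targets=[[[-0.3, -3, 0], 0, 40], [[0, 0, 0], 0, 40]])

```text
clock: 23.5
eef_pos: [518.5, 91.5, 104.3]
tool_rot: [1.845, 1.475, -2.872]
force: [0.0, -0.4, -2.3]
width: 48.0
```

```bash
python3 g.py 518.4,91.5,104.5 518.4,91.5,214;python3 - <<'E'
from h import *
for n,(x0,y0,x1,y1) in(("side",(300,230,400,310)),):
  im,d=eyes.get_image(n);cv2.imwrite(f"pics/{n}19.png",cv2.resize(im[y0:y1,x0:x1],None,fx=8,fy=7,interpolation=cv2.INTER_CUBIC))
E
```

```text
t 23.5 p [518.5  91.5 104.3] x [-0.1 -0.  -1. ] jaw ang 89.8 w 48.0 F [ 0.  -0.4 -2.3] q [-0.2  0.7 -0.   1.9  0.   0.7  1.3]
y axis [-1.   0.   0.1] z axis [ 0.  1. -0.]
518.4,91.5,104.5 shift [-0.2  0.2 -0. ]
518.4,91.5,214 shift [-109.    10.1   -2.8]
```

View pics/side19.png

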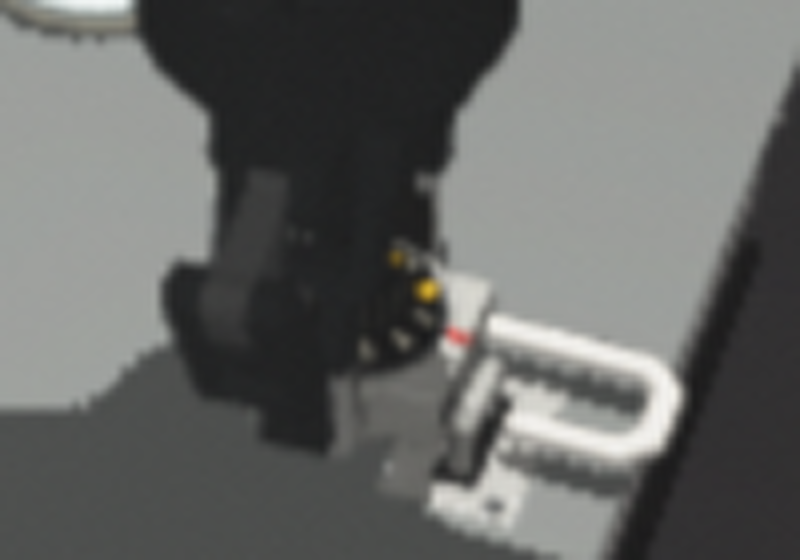

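The staple stands in the gap between face and toe. Lifting in small steps.

Request:
apply_moves(targets=[[[-4, 0.3, 0], 0, 40], [[0, 0, 0], 0, 40]])

```text
clock: 23.8
eef_pos: [518.5, 91.6, 108.6]
tool_rot: [1.845, 1.475, -2.873]
force: [-0.1, 0.3, -4.3]
width: 48.3
```

Request:
apply_moves(targets=[[[-5, 0.4, 0], 0, 40], [[0, 0, 0], 0, 40]])

```text
clock: 24.05
eef_pos: [518.6, 91.7, 114.0]
tool_rot: [1.845, 1.475, -2.873]
force: [0.8, 0.1, -2.2]
width: 48.3
```

```bash
python3 g.py;python3 - <<'E'
from h import *
for n,(x0,y0,x1,y1) in(("side",(300,220,400,300)),):
  im,d=eyes.get_image(n);cv2.imwrite(f"pics/{n}20.png",cv2.resize(im[y0:y1,x0:x1],None,fx=8,fy=7,interpolation=cv2.INTER_CUBIC))
E
```

```text
t 24.05 p [518.6  91.7 114. ] x [-0.1 -0.  -1. ] jaw ang 89.8 w 48.3 F [ 0.8  0.1 -2.2] q [-0.2  0.7 -0.   1.9  0.   0.7  1.3]
y axis [-1.   0.   0.1] z axis [ 0.  1. -0.]
```

View pics/side20.png

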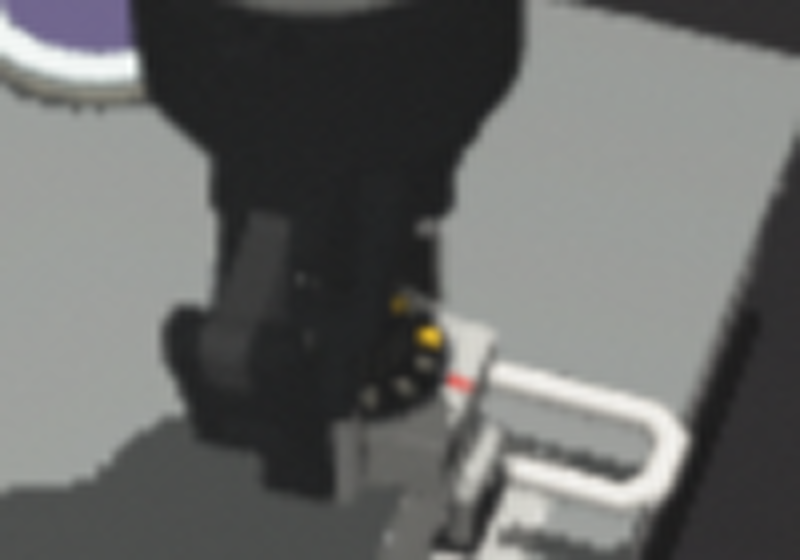

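The wrist feels only the lock's weight and the lock is coming off cleanly. Continuing up.

Request:
apply_moves(targets=[[[-6, 0.5, 0], 0, 40], [[-6, 0.5, 0], 0, 40], [[-8, 0.7, 0], 0, 40], [[-10, 1, 0], 0, 40], [[-12, 1, 0], 0, 40], [[-12, 1, 0], 0, 40], [[-12, 1, 0], 0, 40], [[-10, 1, 0], 0, 40], [[-8, 0, 0], 0, 40], [[0, 0, 0], 0, 40]])

```text
clock: 25.35
eef_pos: [519.9, 94.1, 205.1]
tool_rot: [1.846, 1.476, -2.872]
force: [-0.5, -0.3, -2.8]
width: 48.2
```

```bash
python3 g.py;python3 - <<'E'
from h import *
im,d=eyes.get_image("side");cv2.imwrite("pics/side21.png",im)
cv2.imwrite("pics/side21z.png",cv2.resize(im[160:300,280:440],None,fx=5,fy=4.2,interpolation=cv2.INTER_CUBIC))
im,d=eyes.get_image("top");cv2.imwrite("pics/top21.png",im)
E
```

```text
t 25.35 p [519.9  94.1 205.1] x [-0.1 -0.  -1. ] jaw ang 89.8 w 48.2 F [-0.5 -0.3 -2.8] q [-0.2  0.5 -0.   1.8  0.   0.9  1.3]
y axis [-1.   0.   0.1] z axis [ 0.  1. -0.]
```

View pics/side21z.png

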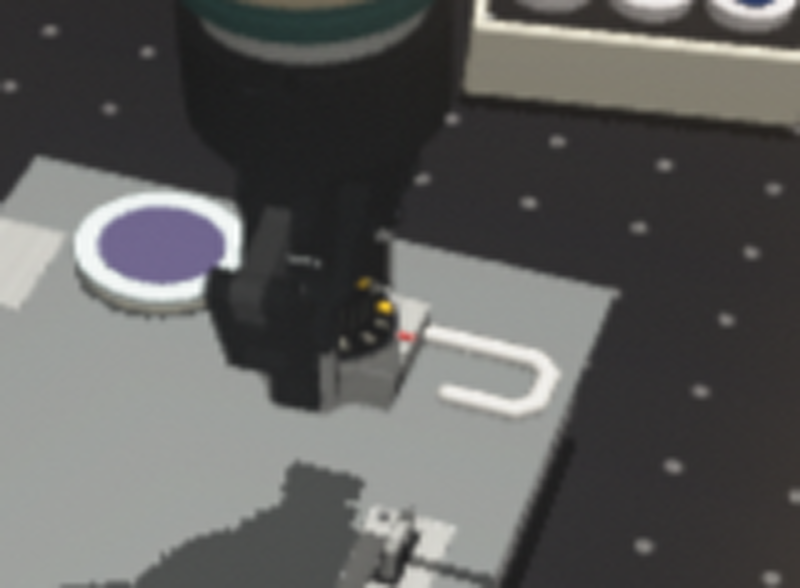

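View pics/top21.png

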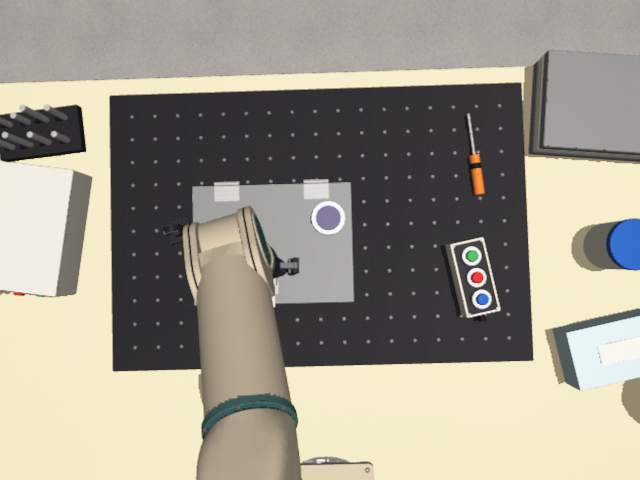

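The padlock hangs level off the staple with the toe clear. Last check: how far the shackle is out.

Run:
```python
from h import *
np.set_printoptions(precision=1,suppress=True)
f=lambda a,b,z:ray("side",280+a/5,160+b/4.2,z)
i=f(405,337,226);b=f(548,382,215);t=f(441,391,215);print("index",i,"bow",b,"toe",t,"idx->bow",(i-b)[0],"expect 45.5, closed 28.5; toe gap from face",(i-t)[0]-3)
s=status.read_state();print(s["clock"],s["force"],s["qd"].round(3),s["width"])
```

```text
index [495.7  96.5 226. ] bow [449.7  92.2 215. ] toe [479.6 108.3 215. ] idx->bow 46.01226365607431 expect 45.5, closed 28.5; toe gap from face 13.14588672260561
25.45 [ 0.4  0.4 -2.5] [-0.  0. -0.  0.  0. -0. -0.] 47.91738970241933
```

Shackle measured about 17 mm out (index to bow 46 mm, 45.5 expected). The arm is still, so I'm handing in.

```bash
python3 -c "
from cell import ctrl
print(ctrl.finish_job())"
```

```text
the job is handed in; nothing more can be done
None
```

The job is handed in at about 25.5 s of the 72 s allowed; no verdict came back. I pressed blue to the bottom and let it up, then red. I turned the dial clockwise to +60° and back to −30°, pulled the shackle fully open, and lifted the padlock off the staple.

**Last checks, all good:**
- **Buttons:** each press bottomed out at over 20 N. Blue was seen up again before red was pressed, and green was never touched.
- **Dial:** the side camera read +59.8° at the first stop and −30.3° at the second, and it stayed at −30.3° after release.
- **Shackle:** index to bow measures 46 mm (45.5 expected fully open), and the free end stands about 13 mm off the body (12 expected).
- **Hold:** the lock is in the fingers, looks level with its dial up, and is still. Its underside is about 100 mm above the lid and about 52 mm from the enclosure's middle. The wrist feels only its weight, about 2.5 N.
- **Other items:** wafer case and hex driver look unmoved in the last top view. The pen was hidden behind the arm there and the lens mount partly so; neither was approached.

**What went wrong on the way:**
- **Tilt in the first pull:** the gripper tilted about 3°, so the shackle rubbed on the staple bar and was pushed back in by roughly 8 mm. I released the lock so it lay flat, regripped, pulled it fully open again, released and regripped once more, and then slid back without contact.
- **Tilt at the end:** the tool itself ends tilted about 5°. The lock was gripped while flat on the lid, so it is not tilted with it.
- **Overshoot:** I slid about 3 mm too far toward the staple before the lift and corrected it.

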